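# Load and lock the locating-pin carrier

### The arm

A 6-joint arm with a two-finger parallel gripper is mounted at the origin on a cart in front of the work surface, level with it; the furniture and walls round the work are solid. World frame = base frame: x ahead of the robot, y to its left, z up, the work surface at z = 0. Lengths are in m, angles in rad, forces in N, time in s.
With the tool pointing down it reaches from about 0.325 to 0.75 m from the base axis. Payload 7.6 kg.
Tool frame: the origin (TCP) lies on the front face of the gripper's body, between the roots of the fingers; the fingertips stand 73 mm ahead of it and the grasp point (between the pads) lies 54 mm ahead of it (ctrl.tip_reach is the distance from the TCP to the fingertips, in m); z points along the fingers, y is the direction in which the jaws open and shut (so a half turn about z gives the same grasp; the last joint's range is limited). The gripper opens to 85 mm and grips with 20 to 120 N. Pads are 22 mm wide; open, the fingers measure 114 mm over their backs; the gripper's body (76 mm by 85 mm) begins 54 mm behind the grasp point. The pads swing forward as they close: fully open they stand 13 mm farther back than shut.
Start: joints at [-1.174, 0.052, 1.401, -0, 1.689, -0.07], TCP at [0.236, -0.469, 0.304] pointing down, gripper open.
Joint ranges: [-2.9, 2.9], [-0.91, 2.17], [0.12, 2.37], [-1.06, 4.2], [0.26, 2.73], [-2.93, 2.93]. Speed limits (rad/s): [2.57, 2.57, 3.01, 3.14, 3.14, 3.14].

### API

Orientations are given as a rotation vector (axis times angle).
In Python, from rig import ctrl gives the robot as it stands. The module is installed in compiled form; this text tells all that it offers.
- The arm moves only by the tool move_arm, never from a script. Its arguments are lists of equal length, an entry for each row: "travel": the shift along the tool's x, y, z in units of 25 mm (1.0 is 25 mm), a list of three; "spin": the turn about the tool's z in degrees. A call has 1 to 8 rows; each row shifts and turns the commanded pose from where the row before left it, along the tool's axes as they then stand; what a row does not reach is not made up. A row lasts 1/12 s, in which the tool goes at most 41.7 mm and 7.16 degrees, less where a joint would pass 70% of its speed; a pose out of reach is approached as far as the arm can. A call is refused whole if a number of a shift passes 1 or a number of a turn 7.16, either way. A call with a gripper value outside its range is refused whole. "jaw" is the opening, from 0 (shut) to 1 (fully open), set as the call begins (left out, the last holds). The fingers move at their own pace and stop on an object; the grip force is fixed at half the most. Time passes only in rows, so rows that do not move let the fingers close. It gives the time, the measured TCP pose, the force and the opening at its end, in the units of the state.
- ctrl.read_state(): the state, without advancing time (a new reading comes with each control period).
- ctrl.get_image(name): name is "side" or "top" or "wrist"; returns a dict with "frame" (420x560x3 uint8, red, green, blue), "fx", "fy", "cx", "cy" (pixels), "k1" (the pictures are not rectified: a ray, as slopes to the right and down, at radius r is drawn at 1 + k1 r^2 times it, then the intrinsics apply), "R" (3x3) and "t" (3): a world point X has camera coordinates R X + t. Camera axes: x right, y down, z forward; pixel columns grow to the right and rows downward; lengths in m; the calibration is good to about 2 mm. A picture is of the moment at which its call begins. There is no depth.
- ctrl.sign_off(): hands the job in, once; it reports no verdict.
The state is a dict: "t": time; "qpos": joint angles; "qvel": joint speeds; "effort": joint torques, N m; "tool_pos": TCP position; "orientation": TCP orientation; "wrist_force": force on the tool from outside, world axes, zero at the start; "moment": the same for the moment, N m; "opening": opening from 0.0 (shut) to 1.0 (fully open).
Only numpy, scipy, OpenCV 4.12 (cv2) and the standard library are available. Lean on these libraries where they do the work, as an engineer would, in place of code of your own. Each camera call takes 0.05 s, during which the arm holds its last target. There are 200 camera calls.

### The job

Take the dust cap off the carrier's locking ring and set it down flat on the bench. Lift every locating pin off the rack and seat each one fully in a socket of the carrier; then take the two-pin spanner off the rack, engage it in the two holes of the locking ring and turn the ring clockwise to its stop so that its tabs lock the pins in, and hang the spanner back on a peg of the rack. Leave the tape measure and the wooden wedge where they are.

Things in the scene. Friction and masses are not known exactly. Their poses are not given: they have to be found in the camera images.
- rack: grey rack fixed to the bench, base 90 x 270 mm, origin under its centre. Rail at x 5 to 19 mm, top at 136 mm (tallest part), carries four steel pegs 7 mm thick at y = -102, -34, 34, 102 mm, axis 125 mm up, pointing along the rack's -x (towards the robot) to x = -43 mm, where the end turns up 8 mm above the peg's top (outermost point x = -47 mm). Posts at y = +-125 mm.
- peg_0 (a point): point on the axis of rack peg 0, 23 mm in front of the rail face, 25 mm behind the upturned end; axes as the rack's
- peg_1 (a point): point on the axis of rack peg 1, 23 mm in front of the rail face, 25 mm behind the upturned end; axes as the rack's
- peg_2 (a point): point on the axis of rack peg 2, 23 mm in front of the rail face, 25 mm behind the upturned end; axes as the rack's
- peg_3 (a point): point on the axis of rack peg 3, 23 mm in front of the rail face, 25 mm behind the upturned end; axes as the rack's
- pin_0: steel locating pin, 102 mm tall, about 0.2 kg; one of the three may be absent. Origin: centre of its foot's underside, z up. Shank 20 mm dia to z = 30 mm (foot tapered), collar 34 mm dia z 30 to 36, stem 14 mm dia, flat handle 36 mm wide (its y), 12 mm thick (x), z 58 to 102, with a window 22 wide, 26 high (z 66 to 92) by whose top edge it hangs on a peg, width across the peg
- pin_1: steel locating pin, 102 mm tall, about 0.2 kg; one of the three may be absent. Origin: centre of its foot's underside, z up. Shank 20 mm dia to z = 30 mm (foot tapered), collar 34 mm dia z 30 to 36, stem 14 mm dia, flat handle 36 mm wide (its y), 12 mm thick (x), z 58 to 102, with a window 22 wide, 26 high (z 66 to 92) by whose top edge it hangs on a peg, width across the peg
- pin_2: steel locating pin, 102 mm tall, about 0.2 kg; one of the three may be absent. Origin: centre of its foot's underside, z up. Shank 20 mm dia to z = 30 mm (foot tapered), collar 34 mm dia z 30 to 36, stem 14 mm dia, flat handle 36 mm wide (its y), 12 mm thick (x), z 58 to 102, with a window 22 wide, 26 high (z 66 to 92) by whose top edge it hangs on a peg, width across the peg
- spanner: steel two-pin spanner, upright tool 102 mm tall, about 0.2 kg, same handle and window as the locating pins (36 mm wide along its y, 12 mm thick, z 58 to 102 mm). At the bottom a crossbar 64 mm long (y), 14 mm thick, z 11 to 23 mm, carries two downward pins 8 mm dia, 11 mm long, tips tapered, at y = -25 and 25 mm. Origin: midway between the pin tips, z up
- spanner_eye (a point): centre of the window in the spanner's handle (z = 79 mm in its frame)
- carrier: aluminium block 160 x 160 x 34 mm fixed to the bench, origin at the centre of its underside, with four round through sockets 24 mm dia near its corners at x, y = +-55 mm, and a dark steel locking ring on its centre. A seated pin stands in a socket with its collar flat on the block's top, the foot 30 mm below the top.
- ring_face (a point): axis of the 82 mm locking ring at its recessed face, 46 mm above the bench, 5 mm below the rim (72 mm inside dia); turns with the ring. Two holes, 11 mm radially, 12 mm across, 12 mm deep, at this point's y = -25 and 25 mm; the engaged spanner's crossbar rests on the face. Four tabs reach 66 mm out, 9 to 16 mm above the block: open between the sockets, locked over the pins' 6 mm collars
- lock_ring (a joint): angle of the locking ring, rad: 0 = open (tabs midway between the sockets), grows as it turns clockwise seen from above, 0.785 = locked, against its stop. Friction about 0.12 N m; it stays where it is left. Starts between 0 and 0.2.
- cap: black plastic dust cap, disc 86 mm dia, 6 mm thick, knob 22 to 26 mm dia, top 34 mm above the underside; 0.1 kg. Origin: centre of its underside. Starts on the ring's rim, underside 51 mm above the bench, hiding the ring's holes. The bench round carrier and rack is clear but for the bystanders, with its slanting near edge from (0.40, -0.15) to (0.55, 0.15) m and a fixture right of y = -0.42 m
- tape_measure: bystander: yellow tape measure 33 x 79 x 62 mm standing on the bench, origin under its centre
- wedge_a: bystander: wooden wedge 38 x 115 x 26 mm on the bench, origin under its centre
- socket_0 (a point): centre of the mouth of carrier socket 0, on the block's top (34 mm above the bench); axes as the carrier's
- socket_1 (a point): centre of the mouth of carrier socket 1, on the block's top (34 mm above the bench); axes as the carrier's
- socket_2 (a point): centre of the mouth of carrier socket 2, on the block's top (34 mm above the bench); axes as the carrier's
- socket_3 (a point): centre of the mouth of carrier socket 3, on the block's top (34 mm above the bench); axes as the carrier's

How it is judged:
On the way, in this order (a step that is already met when the one before it is completed fails the run):
1. every locating pin is seated in a socket of the carrier (((horizontal distance between pin_0 and socket_0 below 0.006 m and z of pin_0 in the frame of socket_0 below -0.026 m) or (horizontal distance between pin_0 and socket_1 below 0.006 m and z of pin_0 in the frame of socket_1 below -0.026 m) or (horizontal distance between pin_0 and socket_2 below 0.006 m and z of pin_0 in the frame of socket_2 below -0.026 m) or (horizontal distance between pin_0 and socket_3 below 0.006 m and z of pin_0 in the frame of socket_3 below -0.026 m)) and angle between each of pin_0, pin_1, pin_2's own z axis and vertical below 0.1 rad and ((horizontal distance between pin_1 and socket_0 below 0.006 m and z of pin_1 in the frame of socket_0 below -0.026 m) or (horizontal distance between pin_1 and socket_1 below 0.006 m and z of pin_1 in the frame of socket_1 below -0.026 m) or (horizontal distance between pin_1 and socket_2 below 0.006 m and z of pin_1 in the frame of socket_2 below -0.026 m) or (horizontal distance between pin_1 and socket_3 below 0.006 m and z of pin_1 in the frame of socket_3 below -0.026 m)) and ((horizontal distance between pin_2 and socket_0 below 0.006 m and z of pin_2 in the frame of socket_0 below -0.026 m) or (horizontal distance between pin_2 and socket_1 below 0.006 m and z of pin_2 in the frame of socket_1 below -0.026 m) or (horizontal distance between pin_2 and socket_2 below 0.006 m and z of pin_2 in the frame of socket_2 below -0.026 m) or (horizontal distance between pin_2 and socket_3 below 0.006 m and z of pin_2 in the frame of socket_3 below -0.026 m))), for 0.2 s.
2. the ring is turned to its stop with the spanner engaged in its holes (value of joint lock_ring above 0.74 rad and horizontal distance between spanner and ring_face below 0.006 m and z of spanner in the frame of ring_face below -0.006 m and angle between spanner's own z axis and vertical below 0.15 rad), for 0.2 s.
At the end, for the whole second after the job is handed in: Each pin is within 6 mm of a socket axis, foot 26 mm or more below the block top, tilt < 0.1 rad; ring >= 0.74 rad; spanner hangs: window centre within 28 mm of a peg point, tilt < 0.25 rad; cap flat on the bench, underside within 6 mm, tilt < 0.1 rad; all at rest (all of step 1 and value of joint lock_ring above 0.74 rad and (distance between spanner_eye and peg_0 below 0.028 m or distance between spanner_eye and peg_1 below 0.028 m or distance between spanner_eye and peg_2 below 0.028 m or distance between spanner_eye and peg_3 below 0.028 m) and angle between spanner's own z axis and vertical below 0.25 rad and height (world z) of spanner above 0.02 m and height (world z) of cap below 0.006 m and angle between cap's own z axis and vertical below 0.1 rad and linear speed of each of pin_0, pin_1, pin_2, spanner, cap below 0.02 m/s); the robot touches nothing.
It fails at once if the tape measure is pushed more than 30 mm from where it stood (distance of tape_measure from where it was at the start of the episode above 0.03 m).
It fails at once if the wooden wedge is pushed more than 30 mm from where it stood (distance of wedge_a from where it was at the start of the episode above 0.03 m).
Of pin_0, pin_1, pin_2 only 2 to 3 are there at a start; the rules pass over those that are not, and their reading is None.
At some moment in a run one of cap may be knocked a few centimetres aside while the robot is not near it.
It also fails if it takes over 210 s, if anything falls off the work surface, if the arm or the gripper's body presses on something with over 40 N, if the wrist force passes 120 N, or if a joint passes its speed limit or range.

## Working session

There is one attempt and no reset: what is moved stays moved. The work goes in short steps, Python scripts to look and compute and a tool call to move; the robot and the scene stay as the last step left them, time stands still between calls to the robot, and variables do not carry over. Pictures are saved under pics/ and viewed, about 12 in all and at most 16, crops included, and the job is handed in when it is done.

Besides the shell and the picture viewer there is one more tool, called after "Emit:" as name([rows], argument=value, ...), one row to a line, values as JSON. move_arm: Moves the arm, as the interface text tells. Its arguments: {"type":"object","properties":{"travel":{"type":"array","items":{"type":"array","items":{"type":"number"}}},"spin":{"type":"array","items":{"type":"number"}},"jaw":{"type":"number"}},"required":["travel","spin"]}

```bash
mkdir -p pics; cat > h.py <<'E'
import numpy as np, cv2
from rig import ctrl
def grab(n,fn=None):
    im=ctrl.get_image(n)
    if fn: cv2.imwrite('pics/'+fn+'.png',im['frame'][:,:,::-1])
    return im
def ray(im,u,v):
    K=np.array([[im['fx'],0,im['cx']],[0,im['fy'],im['cy']],[0,0,1]]);
    xd=np.array([(u-im['cx'])/im['fx'],(v-im['cy'])/im['fy']]); x=xd.copy()
    for _ in range(20): x=xd/(1+im['k1']*(x@x))
    R=np.array(im['R']);t=np.array(im['t'])
    return -R.T@t, R.T@np.array([x[0],x[1],1])
def onplane(im,u,v,z):
    c,d=ray(im,u,v); return c+d*(z-c[2])/d[2]
def proj(im,X):
    p=np.array(im['R'])@np.array(X)+np.array(im['t']); x=p[:2]/p[2]; x=x*(1+im['k1']*(x@x))
    return np.array([im['fx']*x[0]+im['cx'],im['fy']*x[1]+im['cy']])
def tri(im1,p1,im2,p2):
    c1,d1=ray(im1,*p1);c2,d2=ray(im2,*p2)
    A=np.stack([d1,-d2],1);s=np.linalg.lstsq(A,c2-c1,rcond=None)[0]
    a=c1+d1*s[0];b=c2+d2*s[1];return (a+b)/2,np.linalg.norm(a-b)
E
python3 - <<'E'
from h import *
a=grab('side','side0');b=grab('top','top0');
for i in(a,b):print(i['fx'],i['k1'],-np.array(i['R']).T@np.array(i['t']),np.array(i['R']).round(2).tolist())
s=ctrl.read_state();print(s)
E
```

```text
519.0153755905659 0.058784787667112356 [0.07843883 0.7965507  0.62097696] [[-0.87, -0.49, 0.01], [-0.23, 0.39, -0.89], [0.43, -0.78, -0.45]]
462.18386493799267 -0.0010028495043384363 [ 0.34949577 -0.08898293  1.29505128] [[-0.01, -1.0, -0.01], [-0.98, 0.01, -0.19], [0.19, 0.01, -0.98]]
{'t': 0.1, 'qpos': array([-1.17429782e+00,  5.27587199e-02,  1.40161393e+00,  1.20275434e-05,
        1.68859847e+00, -7.02878645e-02]), 'qvel': array([ 0.00018148, -0.00091897, -0.00422149, -0.00015011, -0.00074904,
       -0.00067163]), 'effort': array([ 2.79203749e-03, -3.82581174e+01, -3.60986567e+01,  1.22370295e-05,
        4.78198621e-03, -6.18811669e-05]), 'tool_pos': array([ 0.23622424, -0.46866779,  0.30316914]), 'orientation': array([-3.05508964e+00, -7.26274773e-01,  3.32946521e-04]), 'wrist_force': array([0.12675743, 0.75875792, 0.57973867]), 'moment': array([ 0.00340034,  0.0654937 , -0.00277988]), 'opening': 0.9974989806290472}
```

View pics/side0.png

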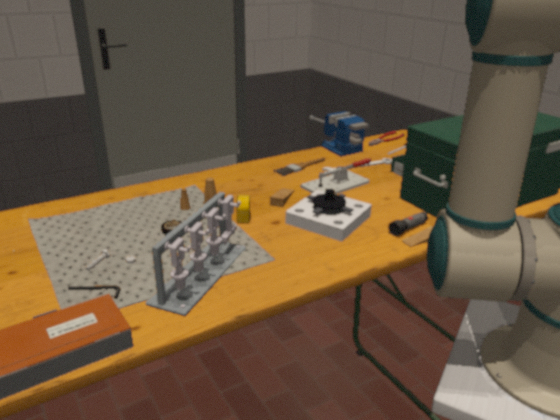

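View pics/top0.png

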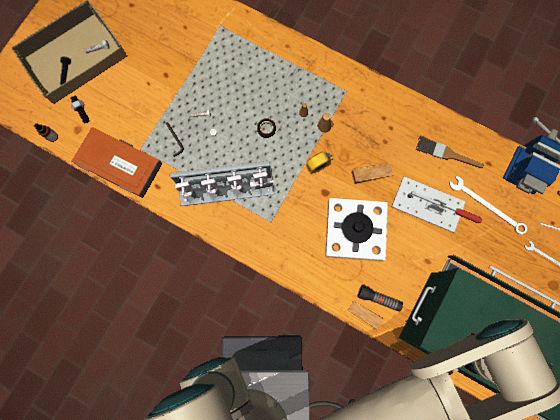

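Side view: the rack, with four hanging tools, is around (200,250); the carrier with its black cap is around (330,208). Top view: the rack is around (222,184), the carrier around (357,229) and the cap at (357,227). The tape is at (319,161) and the wedge at (372,173). Next I'll zoom in on these.

```bash
python3 - <<'E'
from h import *
a=grab('side');b=grab('top')
f=b['frame'][140:270,160:400][:,:,::-1]; g=a['frame'][180:310,140:380][:,:,::-1]
cv2.imwrite('pics/z1.png',np.vstack([cv2.resize(f,None,fx=3.3,fy=2.3*1,interpolation=2)[:, :],cv2.resize(g,None,fx=3.3,fy=2.3,interpolation=2)])[:600,:800])
# carrier: white blob in top
F=b['frame'].astype(int); m=((F.min(2)>170)).astype(np.uint8); 
n,l,st,c=cv2.connectedComponentsWithStats(m)
for i in range(1,n):
    if st[i,4]>400:
        print(st[i],c[i]); cn=cv2.findContours((l==i).astype(np.uint8),0,1)[0][0]; r=cv2.minAreaRect(cn); print(r,onplane(b,*r[0],.034))
        bx=cv2.boxPoints(r); print([onplane(b,*p,.034).round(4).tolist() for p in bx])
hsv=cv2.cvtColor(b['frame'],cv2.COLOR_RGB2HSV)
# dark cap
m=(F.max(2)<45).astype(np.uint8)
n,l,st,c=cv2.connectedComponentsWithStats(m)
for i in range(1,n):
    if st[i,4]>200 and 320<c[i][0]<400 and 190<c[i][1]<270: print('dark',st[i],c[i],onplane(b,*c[i],.057))
E
```

```text
[165 152 104  25 603] [209.82752902 165.37976783]
((216.58631896972656, 162.49249267578125), (19.534976959228516, 102.52613830566406), 85.03025817871094) [0.71994193 0.09102306 0.034     ]
[[0.7369, 0.239, 0.034], [0.7605, -0.0514, 0.034], [0.703, -0.056, 0.034], [0.6798, 0.232, 0.034]]
[ 393  177   72   55 1842] [427.45168295 203.44462541]
((428.7608337402344, 203.6454620361328), (67.46614074707031, 32.73673629760742), 22.30620574951172) [ 0.59587759 -0.50046236  0.034     ]
[[0.5902, -0.3964, 0.034], [0.6765, -0.436, 0.034], [0.6016, -0.6046, 0.034], [0.5172, -0.5634, 0.034]]
[450 176  77  58 458] [486.41703057 203.94541485]
((488.2369689941406, 205.67031860351562), (90.89496612548828, 12.433984756469727), 35.70669174194336) [ 0.58872014 -0.66446492  0.034     ]
[[0.6508, -0.5572, 0.034], [0.6798, -0.5797, 0.034], [0.5278, -0.7697, 0.034], [0.5001, -0.7469, 0.034]]
[ 326  198   61   62 2190] [356.52237443 229.08630137]
((357.02587890625, 228.5603485107422), (59.42668914794922, 58.42841339111328), 3.3664605617523193) [ 0.52781    -0.29885807  0.034     ]
[[0.4533, -0.2106, 0.034], [
[... 645 characters left out ...]
0785, -0.7211, 0.034]]
[438 374  32  46 472] [451.15677966 397.83474576]
((450.80029296875, 399.8880920410156), (50.084381103515625, 17.404455184936523), 64.79888153076172) [ 0.08265506 -0.52141838  0.034     ]
[[0.1291, -0.4772, 0.034], [0.147, -0.5192, 0.034], [0.0369, -0.5649, 0.034], [0.0196, -0.5236, 0.034]]
[492 398  60  22 487] [525.09240246 410.90965092]
((521.4822387695312, 412.9550476074219), (10.84774398803711, 59.275169372558594), 68.4046859741211) [ 0.05018298 -0.69873794  0.034     ]
[[0.0366, -0.6223, 0.034], [0.0881, -0.7682, 0.034], [0.0638, -0.7755, 0.034], [0.0127, -0.6301, 0.034]]
dark [342 212  31  31 587] [358.49403748 226.39352641] [ 0.53042901 -0.29922692  0.057     ]
```

View pics/z1.png

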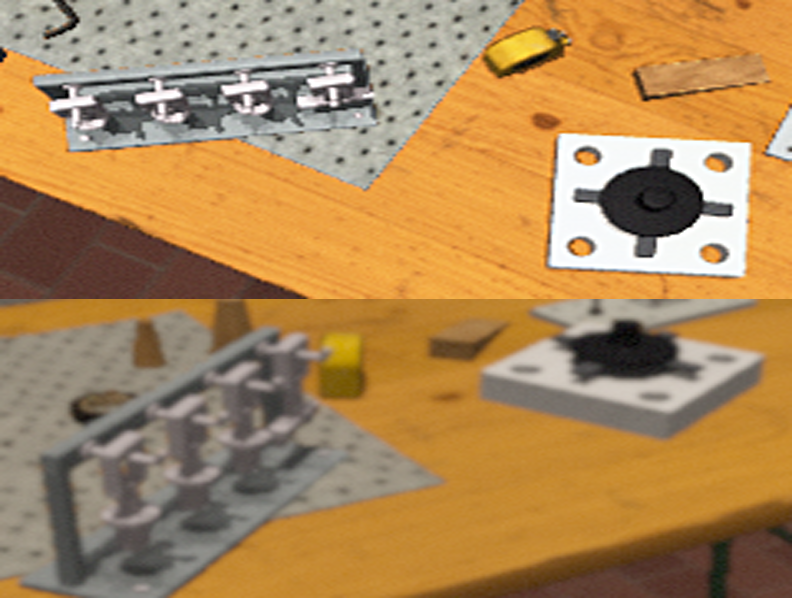

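Emit:
move_arm([
  [0,0,0],
  [0,0,0],
  [0,0,0],
  [0.9,-0.4,0],
  [0.9,-0.4,0],
  [0.9,-0.4,0],
  [0.9,-0.4,0],
  [0.9,-0.4,0],
], spin=[6.8,6.8,6.8,0,0,0,0,0])

```text
t: 0.87
tool_pos: [0.3434, -0.406, 0.3037]
orientation: [-3.137, -0.174, 0.0]
wrist_force: [1.0, 0.4, -0.3]
opening: 0.999
```

Emit:
move_arm([
  [0.9,-0.4,0],
  [0.9,-0.4,0],
  [0.9,-0.4,0],
  [0.9,-0.4,0],
  [0.9,-0.4,0],
  [0,0,0],
  [0,0,0],
], spin=[0,0,0,0,0,0,0])

```text
t: 1.45
tool_pos: [0.4494, -0.344, 0.3034]
orientation: [-3.136, -0.177, 0.001]
wrist_force: [-0.3, -0.5, -0.6]
opening: 1.002
```

```bash
cat >> h.py <<'E'
from scipy.spatial.transform import Rotation as Ro
def pose():
    s=ctrl.read_state(); R=Ro.from_rotvec(s['orientation']).as_matrix(); return s,R,np.degrees(np.arctan2(R[1,0],R[0,0]))
def plan(x,y,z,yaw=None):
    "units: yaw turn first (spin), then travel in the new tool frame"
    s,R,w=pose(); yaw=w if yaw is None else yaw
    c,d=np.cos(np.radians(yaw)),np.sin(np.radians(yaw))
    D=np.array([x,y,z])-s['tool_pos']
    print('t %.1f'%s['t'],'pos',s['tool_pos'].round(4),'yaw %.2f'%w,'tilt',R[:,2].round(3),'open %.3f'%s['opening'],'F',np.round(s['wrist_force'],1))
    print('  spin %.1f'%((w-yaw+180)%360-180),'travel',np.round([(D[0]*c+D[1]*d)/.025,(D[0]*d-D[1]*c)/.025,-D[2]/.025],2))
E
python3 - <<'E'
from h import *
plan(.53,-.299,.134)
im=grab('wrist','w1'); print(im['fx'],im['k1'],-np.array(im['R']).T@np.array(im['t']))
E
```

```text
t 1.4 pos [ 0.4494 -0.344   0.3034] yaw 6.46 tilt [-0.001  0.    -1.   ] open 1.002 F [-0.3 -0.5 -0.6]
  spin 0.0 travel [ 3.4  -1.42  6.78]
320.40885142483944 0.015778615936078422 [ 0.51865821 -0.33595607  0.37359965]
```

View pics/w1.png

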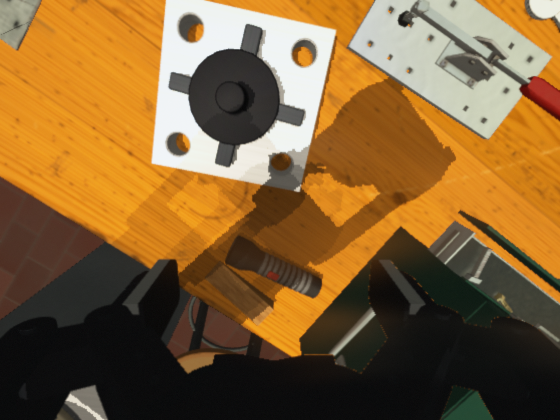

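The wrist picture shows the sockets at (191,27), (304,53), (178,144) and (280,162). The knob is at (231,97), with the disc around (235,96).

```bash
python3 - <<'E'
from h import *
im=grab('wrist')
P=[onplane(im,*p,.034) for p in [(191,27),(304,53),(178,144),(280,162)]]
print(np.round(P,4)); print('c',np.mean(P,0).round(4)); e=P[0]-P[2];print(np.degrees(np.arctan2(e[1],e[0])),np.linalg.norm(e)); e=P[1]-P[3];print(np.degrees(np.arctan2(e[1],e[0])),np.linalg.norm(e))
k=onplane(im,231,97,.085);print('knob',k, 'disc',onplane(im,234,96,.055)); plan(k[0],k[1],.134)
E
```

```text
[[ 0.5885 -0.2501  0.034 ]
 [ 0.5783 -0.3593  0.034 ]
 [ 0.4781 -0.2407  0.034 ]
 [ 0.4713 -0.3485  0.034 ]]
c [ 0.529  -0.2996  0.034 ]
-4.8853740453767465 0.11078794511547271
-5.780042594509038 0.10754814474319747
knob [ 0.52860191 -0.2988053   0.085     ] disc [ 0.53090464 -0.29761116  0.055     ]
t 1.6 pos [ 0.4484 -0.3449  0.3037] yaw 6.33 tilt [-0.001 -0.    -1.   ] open 0.999 F [0.1 0.1 0.4]
  spin 0.0 travel [ 3.39 -1.48  6.79]
```

Emit:
move_arm([
  [0.85,-0.37,0.4],
  [0.85,-0.37,0.4],
  [0.85,-0.37,0.4],
  [0.85,-0.37,0.4],
  [0,0,1],
  [0,0,1],
  [0,0,1],
  [0,0,1],
], spin=[0,0,0,0,0,0,0,0], jaw=0.7)

```text
t: 2.22
tool_pos: [0.5284, -0.2993, 0.1629]
orientation: [3.137, 0.172, 0.0]
wrist_force: [0.4, -0.5, -0.6]
opening: 0.702
```

Emit:
move_arm([
  [0,0,0.6],
  [0,0,0.6],
  [0,0,0],
  [0,0,0],
], spin=[0,0,0,0])

```text
t: 2.55
tool_pos: [0.5284, -0.2991, 0.1336]
orientation: [-3.136, -0.172, 0.002]
wrist_force: [0.4, 0.3, 1.0]
opening: 0.699
```

Emit:
move_arm([
  [0,0,0],
  [0,0,0],
  [0,0,0],
  [0,0,0],
  [0,0,0],
  [0,0,0],
], spin=[0,0,0,0,0,0], jaw=0)

```text
t: 3.05
tool_pos: [0.5297, -0.2989, 0.1358]
orientation: [3.135, 0.174, 0.003]
wrist_force: [-1.5, -0.2, 6.4]
opening: 0.268
```

Emit:
move_arm([
  [0,0,-0.5],
  [0,0,-0.5],
  [0,0,-0.5],
  [0,0,-0.5],
  [0,0,0],
], spin=[0,0,0,0,0])

```text
t: 3.47
tool_pos: [0.5303, -0.2991, 0.1884]
orientation: [3.133, 0.174, 0.008]
wrist_force: [-0.3, -0.2, -1.5]
opening: 0.264
```

```bash
python3 - <<'E'
from h import *
plan(.53,-.13,.2); im=grab('wrist','w2')
print(ctrl.tip_reach)
E
```

```text
t 3.5 pos [ 0.5303 -0.2991  0.1884] yaw 6.35 tilt [ 0.005 -0.004 -1.   ] open 0.264 F [-0.3 -0.2 -1.5]
  spin 0.0 travel [ 0.73 -6.72 -0.47]
0.0726
```

View pics/w2.png

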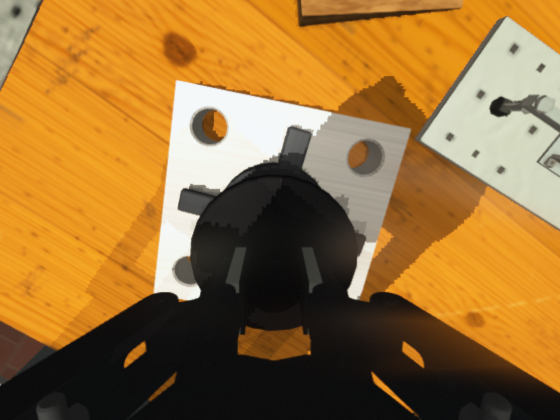

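Cap held: it hangs under the jaws around (272,245), and the jaw opening is 0.264. Now to place it.

Emit:
move_arm([
  [0.1,-0.96,0],
  [0.1,-0.96,0],
  [0.1,-0.96,0],
  [0.1,-0.96,0],
  [0.1,-0.96,0],
  [0.1,-0.96,0],
  [0.1,-0.96,0],
  [0,0,0.5],
], spin=[0,0,0,0,0,0,0,0])

```text
t: 4.18
tool_pos: [0.5289, -0.1263, 0.1731]
orientation: [-3.136, -0.179, -0.005]
wrist_force: [0.7, -0.0, -0.8]
opening: 0.261
```

Emit:
move_arm([
  [0,0,0.8],
  [0,0,0.8],
  [0,0,0.8],
  [0,0,0.5],
  [0,0,0.3],
  [0,0,0.3],
  [0,0,0.1],
  [0,0,0],
], spin=[0,0,0,0,0,0,0,0])

```text
t: 4.85
tool_pos: [0.5291, -0.1301, 0.0847]
orientation: [3.135, 0.174, 0.004]
wrist_force: [-7.6, 1.6, 15.6]
opening: 0.259
```

Emit:
move_arm([
  [0,0,0],
  [0,0,0],
  [0,0,0],
  [0,0,-0.4],
  [0,0,-0.8],
  [0,0,-1],
  [0,0,-1],
  [0,0,-1],
], spin=[0,0,0,0,0,0,0,0], jaw=0.62)

```text
t: 5.52
tool_pos: [0.528, -0.1295, 0.1882]
orientation: [3.137, 0.174, 0.0]
wrist_force: [0.6, 0.2, -0.0]
opening: 0.623
```

Emit:
move_arm([
  [0,-0.9,-1],
  [0,-0.9,-1],
  [0,-0.9,-1],
  [0,-0.9,-1],
  [0,-0.9,-1],
  [0,-0.9,-1],
  [0,-0.9,0],
  [0,-0.9,0],
], spin=[0,0,0,0,0,0,0,0])

```text
t: 6.18
tool_pos: [0.5081, 0.0505, 0.3394]
orientation: [3.137, 0.174, 0.008]
wrist_force: [0.3, 0.0, -1.1]
opening: 0.624
```

```bash
python3 - <<'E'
from h import *
plan(.53,.06,.33); im=grab('wrist','w3'); print(-np.array(im['R']).T@np.array(im['t']))
t=grab('top'); cv2.imwrite('pics/t3.png',cv2.resize(t['frame'][150:260,270:400][:,:,::-1],None,fx=4,fy=4,interpolation=2))
E
```

```text
t 6.2 pos [0.5081 0.0505 0.3394] yaw 6.34 tilt [ 0.005  0.    -1.   ] open 0.624 F [ 0.3  0.  -1.1]
  spin 0.0 travel [ 0.91 -0.28  0.38]
[0.57696984 0.05831962 0.40996294]
```

View pics/w3.png

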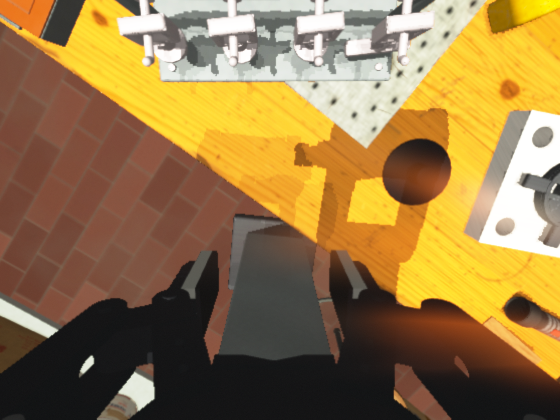

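The cap is at (417,172) on the bench. The four handle tops are along row ≈23 at columns 144, 232, 320 and 408, and the peg ends are at row ≈58. Next: a zoomed crop.

```bash
python3 - <<'E'
from h import *
im=cv2.imread('pics/w3.png')[0:90,100:450]
a=cv2.resize(im[:,:180],None,fx=4.4,fy=3.3,interpolation=2);b=cv2.resize(im[:,170:],None,fx=4.4,fy=3.3,interpolation=2)
cv2.imwrite('pics/z3.png',np.vstack([a,b]))
E
```

```text
(no output)
```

View pics/z3.png

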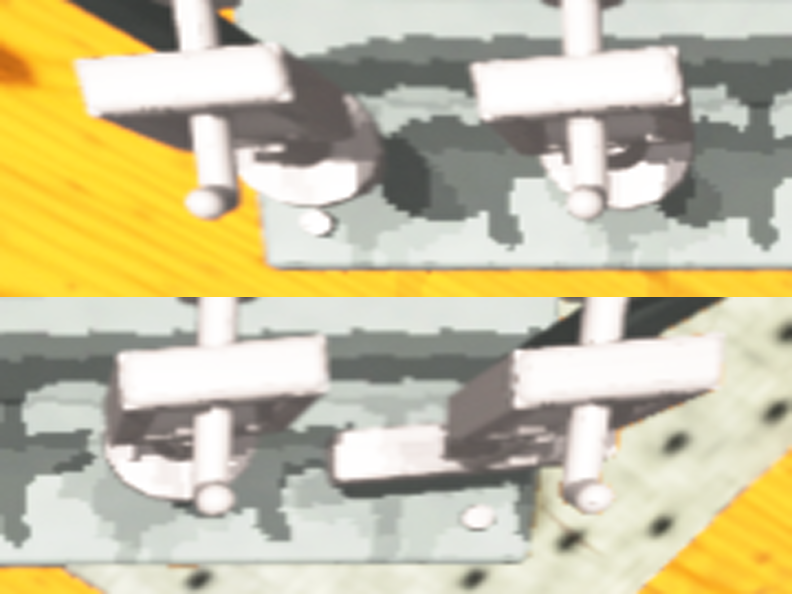

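```bash
python3 - <<'E'
from h import *
im=grab('wrist')
P=[onplane(im,u,v,.1385) for u,v in [(142,24.2),(231.6,25.2),(320.9,22.4),(410.5,22.1)]]
E=[onplane(im,100+u/4.4,v/3.3,.1365) for u,v in [(207,202),(587,203)]]+[onplane(im,270+u/4.4,(v-297)/3.3,.1365) for u,v in [(214,498),(590,495)]]
print(np.round(P,4));print('ends',np.round(E,4))
for Q in (P,E):
  d=Q[0]-Q[3];print(np.degrees(np.arctan2(-d[0],d[1])),np.linalg.norm(d))
for a,b in [((75,62),(283,45)),((472,65),(678,47))]:
  d=onplane(im,100+a[0]/4.4,a[1]/3.3,.1385)-onplane(im,100+b[0]/4.4,b[1]/3.3,.1385);print('yaw',np.degrees(np.arctan2(-d[0],d[1])),np.linalg.norm(d))
for a,b in [((118,352),(326,337)),((515,350),(722,336))]:
  d=onplane(im,270+a[0]/4.4,(a[1]-297)/3.3,.1385)-onplane(im,270+b[0]/4.4,(b[1]-297)/3.3,.1385);print('yaw',np.degrees(np.arctan2(-d[0],d[1])),np.linalg.norm(d))
p=P[2];plan(p[0],p[1],.174,7)
E
```

```text
[[ 0.6306  0.1652  0.1385]
 [ 0.6378  0.0987  0.1385]
 [ 0.6472  0.0325  0.1385]
 [ 0.6547 -0.0338  0.1385]]
ends [[ 0.6058  0.1622  0.1365]
 [ 0.6134  0.0957  0.1365]
 [ 0.6213  0.0299  0.1365]
 [ 0.6292 -0.0357  0.1365]]
6.8814878765903025 0.2004043782801383
6.738787387912264 0.19929149799747042
yaw 12.307087096771369 0.03554037992240268
yaw 12.45068245026858 0.03516025106831861
yaw 11.204357335471961 0.03506893238189382
yaw 10.689739242146302 0.03441235869559745
t 6.3 pos [0.5079 0.0505 0.3371] yaw 6.49 tilt [ 0.001 -0.    -1.   ] open 0.623 F [-0.7  0.3  0. ]
  spin -0.5 travel [5.44 1.39 6.53]
```

Emit:
move_arm([
  [0.92,0.22,0.55],
  [0.92,0.22,0.55],
  [0.92,0.22,0.55],
  [0.92,0.22,0.55],
  [0.92,0.22,0.55],
  [0.92,0.22,0.55],
  [0,0,0.6],
  [0,0,0.6],
], spin=[0,0,0,0,0,0,0,0])

```text
t: 7.0
tool_pos: [0.6497, 0.0302, 0.2219]
orientation: [3.137, 0.171, -0.003]
wrist_force: [0.4, 0.1, 0.5]
opening: 0.625
```

Emit:
move_arm([
  [0,0,0.5],
  [0,0,0.5],
  [0,0,0],
  [0,0,0],
], spin=[0,0,0,0])

```text
t: 7.33
tool_pos: [0.6487, 0.0315, 0.1986]
orientation: [3.137, 0.173, -0.001]
wrist_force: [0.6, -0.1, 0.4]
opening: 0.621
```

```bash
python3 - <<'E'
from h import *
plan(.648,.0325,.174); im=grab('wrist','w4'); t=grab('top')['frame'][150:220,170:290][:,:,::-1]
cv2.imwrite('pics/w4.png',np.hstack([im['frame'][:,:,::-1],cv2.resize(cv2.rotate(t,0),(240,420),interpolation=2)]))
E
```

```text
t 7.3 pos [0.6487 0.0315 0.1986] yaw 6.33 tilt [-0.001 -0.    -1.   ] open 0.621 F [ 0.6 -0.1  0.4]
  spin 0.0 travel [-0.02 -0.04  0.99]
```

View pics/w4.png

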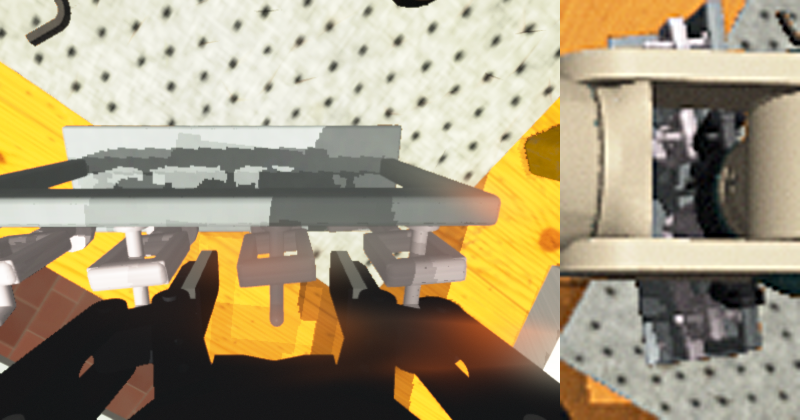

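The pin's handle (275,265) is midway between the fingertips (205 and 345), so I'll descend and grip.

Emit:
move_arm([
  [0,0,0.5],
  [0,0,0.5],
  [0,0,0],
  [0,0,0],
], spin=[0,0,0,0])

```text
t: 7.77
tool_pos: [0.6483, 0.0319, 0.1721]
orientation: [-3.137, -0.174, 0.005]
wrist_force: [-1.3, -0.2, 0.1]
opening: 0.618
```

Emit:
move_arm([
  [0,0,0],
  [0,0,0],
  [0,0,0],
  [0,0,0],
  [0,0,0],
  [0,0,0],
], spin=[0,0,0,0,0,0], jaw=0)

```text
t: 8.27
tool_pos: [0.6492, 0.0319, 0.1744]
orientation: [3.137, 0.174, 0.002]
wrist_force: [1.0, 0.1, 2.3]
opening: 0.417
```

Emit:
move_arm([
  [0,0,-0.28],
  [0,0,-0.28],
  [0,0,0],
  [0,0,0],
], spin=[0,0,0,0])

```text
t: 8.6
tool_pos: [0.6492, 0.0318, 0.1886]
orientation: [3.137, 0.174, 0.002]
wrist_force: [0.1, -0.7, -2.4]
opening: 0.413
```

Emit:
move_arm([
  [-0.4,0,0],
  [-0.4,0,0],
  [-0.5,0,0],
  [-0.5,0,0],
  [-0.6,0,0],
  [0,0,0],
], spin=[0,0,0,0,0,0])

```text
t: 9.1
tool_pos: [0.5876, 0.0251, 0.1874]
orientation: [3.137, 0.174, -0.003]
wrist_force: [-0.7, 0.2, -1.8]
opening: 0.413
```

```bash
python3 - <<'E'
from h import *
c=np.array([.529,-.2995]);a=np.radians(-5);R=np.array([[np.cos(a),-np.sin(a)],[np.sin(a),np.cos(a)]])
for sx in(1,-1):
  for sy in (1,-1): print(sx,sy,(c+R@[.055*sx,.055*sy]).round(4))
p=c+R@[.055,-.055];plan(*p,.25)
E
```

```text
1 1 [ 0.5886 -0.2495]
1 -1 [ 0.579  -0.3591]
-1 1 [ 0.479  -0.2399]
-1 -1 [ 0.4694 -0.3495]
t 9.1 pos [0.5876 0.0251 0.1874] yaw 6.34 tilt [-0.002 -0.    -1.   ] open 0.413 F [-0.7  0.2 -1.8]
  spin 0.0 travel [-2.04 15.23 -2.5 ]
```

Emit:
move_arm([
  [-0.5,0.95,-0.6],
  [-0.5,0.95,-0.6],
  [-0.5,0.95,-0.6],
  [-0.5,0.95,-0.6],
  [-0.5,0.95,-0.6],
  [-0.5,0.95,-0.6],
  [-0.5,0.95,0],
  [-0.5,0.95,0],
], spin=[0,0,0,0,0,0,0,0])

```text
t: 9.77
tool_pos: [0.511, -0.176, 0.2793]
orientation: [3.135, 0.174, 0.004]
wrist_force: [0.2, 0.7, -3.1]
opening: 0.415
```

Emit:
move_arm([
  [-0.5,0.95,0],
  [-0.5,0.95,0],
  [-0.5,0.95,0],
  [-0.5,0.95,0],
  [-0.5,0.95,0],
  [0,0,0],
  [0,0,0],
  [0,0,0],
], spin=[0,0,0,0,0,0,0,0])

```text
t: 10.43
tool_pos: [0.4623, -0.2994, 0.2778]
orientation: [-3.136, -0.174, -0.0]
wrist_force: [0.3, 1.1, -2.8]
opening: 0.413
```

```bash
python3 - <<'E'
from h import *
plan(.46,-.3,.28); im=grab('wrist','w5');print(-np.array(im['R']).T@np.array(im['t']))
f=im['frame'].astype(int)
# sockets: non-white holes inside white block
w=((f.min(2)>150)).astype(np.uint8)
cn,h=cv2.findContours(w,cv2.RETR_CCOMP,cv2.CHAIN_APPROX_NONE)
for i,c in enumerate(cn):
    A=cv2.contourArea(c)
    if h[0][i][3]>=0 and 200<A<4000:
        e=cv2.fitEllipse(c); p=onplane(im,*e[0],.034); print(int(A),np.round(e[0],1),np.round(e[1],1),p.round(4))
E
```

```text
t 10.4 pos [ 0.4623 -0.2994  0.2778] yaw 6.34 tilt [ 0.  0. -1.] open 0.413 F [ 0.3  1.1 -2.8]
  spin 0.0 travel [-0.09  0.01 -0.09]
[ 0.53147355 -0.29151407  0.34800499]
535 [215.2 164.6] [25.5 26.9] [ 0.479  -0.2394  0.034 ]
644 [352.5  69. ] [27.2 30.3] [ 0.5791 -0.3578  0.034 ]
684 [233.   43.3] [28.  31.2] [ 0.5883 -0.2488  0.034 ]
```

View pics/w5.png

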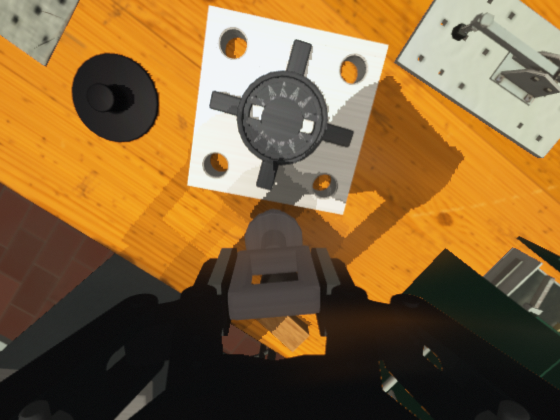

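The four sockets are clear at (233,43), (352,69), (215,164) and (325,185). The ring's two holes are at (257,112) and (308,125). The held pin is around (275,270). Next I'll check where the pin sits within the grip.

```bash
python3 - <<'E'
from h import *
im=grab('wrist'); s,R,w=pose(); T=s['tool_pos']
S=4; f=cv2.resize(im['frame'][190:330,190:360][:,:,::-1],None,fx=S,fy=S,interpolation=2)
def pt(p): return tuple(int(round(x)) for x in ((p-np.array([190,190])+.5)*S))
def W(x,y,zp): return T+R@np.array([x,y,0])+np.array([0,0,-.138+zp])
for a,b in [(1,1),(1,-1),(-1,-1),(-1,1)]:
    cv2.circle(f,pt(proj(im,W(.006*a,.018*b,.102))),3,(0,255,0),-1)
for z,r,col in [(.036,.017,(255,0,0)),(.0,.0085,(0,0,255))]:
    for k in range(60):
        q=k*np.pi/30; cv2.circle(f,pt(proj(im,W(r*np.cos(q),r*np.sin(q),z))),1,col,-1)
cv2.imwrite('pics/z5.png',f)
E
```

```text
(no output)
```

View pics/z5.png

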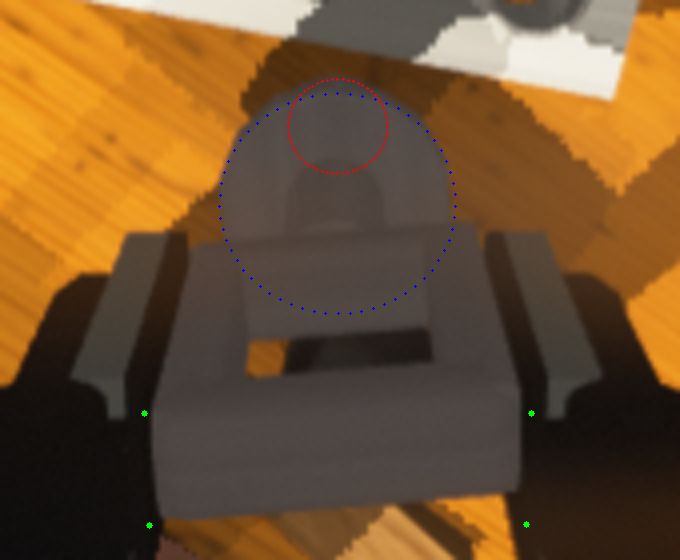

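The pin sits 2.3 mm forward of the TCP along tool x (collar top at row 78 against the predicted 94) and is laterally centred. I'll apply that offset when seating it.

Emit:
move_arm([
  [0.86,0.57,0],
  [0.86,0.57,0],
  [0.86,0.57,0],
  [0.86,0.57,0.5],
  [0.86,0.57,0.8],
  [0,0,1],
  [0,0,1],
  [0,0,0.5],
], spin=[0,0,0,0,0,0,0,0])

```text
t: 11.2
tool_pos: [0.5766, -0.3569, 0.178]
orientation: [-3.133, -0.176, 0.008]
wrist_force: [0.1, 0.3, -2.8]
opening: 0.412
```

Emit:
move_arm([
  [0,0,0],
  [0,0,0],
  [0,0,0],
], spin=[0,0,0])

```text
t: 11.45
tool_pos: [0.5774, -0.3586, 0.1857]
orientation: [3.134, 0.174, 0.005]
wrist_force: [-0.2, -0.1, -1.5]
opening: 0.414
```

```bash
python3 - <<'E'
from h import *
plan(.5767,-.3587,.142)
E
```

```text
t 11.4 pos [ 0.5774 -0.3586  0.1857] yaw 6.37 tilt [ 0.003 -0.002 -1.   ] open 0.414 F [-0.2 -0.1 -1.5]
  spin 0.0 travel [-0.03  0.    1.75]
```

Emit:
move_arm([
  [0,0,0.3],
  [0,0,0.3],
  [0,0,0.3],
  [0,0,0.2],
  [0,0,0.2],
  [0,0,0.2],
  [0,0,0.1],
  [0,0,0],
], spin=[0,0,0,0,0,0,0,0])

```text
t: 12.12
tool_pos: [0.5767, -0.3585, 0.1425]
orientation: [-3.137, -0.174, 0.0]
wrist_force: [0.7, -0.2, -2.5]
opening: 0.415
```

Emit:
move_arm([
  [0,0,0.08],
  [0,0,0.08],
  [0,0,0],
  [0,0,0],
], spin=[0,0,0,0])

```text
t: 12.45
tool_pos: [0.577, -0.3586, 0.142]
orientation: [3.135, 0.174, 0.003]
wrist_force: [-4.3, 3.7, 10.4]
opening: 0.414
```

Emit:
move_arm([
  [0,0,0],
  [0,0,0],
  [0,0,0],
  [0,0,0],
  [0,0,-0.6],
  [0,0,-1],
  [0,0,-1],
  [0,0,-1],
], spin=[0,0,0,0,0,0,0,0], jaw=0.62)

```text
t: 13.12
tool_pos: [0.5765, -0.3585, 0.2295]
orientation: [-3.136, -0.174, 0.001]
wrist_force: [0.5, -0.6, -0.5]
opening: 0.62
```

```bash
python3 - <<'E'
from h import *
plan(.640,.100,.28); plan(.6287,.159,.28)
E
```

```text
t 13.1 pos [ 0.5765 -0.3585  0.2295] yaw 6.34 tilt [-0.001  0.    -1.   ] open 0.620 F [ 0.5 -0.6 -0.5]
  spin 0.0 travel [  4.55 -17.95  -2.02]
t 13.1 pos [ 0.5765 -0.3585  0.2295] yaw 6.34 tilt [-0.001  0.    -1.   ] open 0.620 F [ 0.5 -0.6 -0.5]
  spin 0.0 travel [  4.36 -20.34  -2.02]
```

Emit:
move_arm([
  [0.24,-0.945,-0.5],
  [0.24,-0.945,-0.5],
  [0.24,-0.945,0],
  [0.24,-0.945,0],
  [0.24,-0.945,0],
  [0.24,-0.945,0],
  [0.24,-0.945,0],
  [0.24,-0.945,0],
], spin=[0,0,0,0,0,0,0,0])

```text
t: 13.78
tool_pos: [0.6035, -0.1643, 0.2537]
orientation: [3.137, 0.174, -0.0]
wrist_force: [0.0, 0.1, -0.0]
opening: 0.621
```

Emit:
move_arm([
  [0.24,-0.945,0],
  [0.24,-0.945,0],
  [0.24,-0.945,0],
  [0.24,-0.945,0],
  [0.24,-0.945,0],
  [0.24,-0.945,0],
  [0.24,-0.945,0],
  [0.24,-0.945,0],
], spin=[0,0,0,0,0,0,0,0])

```text
t: 14.45
tool_pos: [0.6303, 0.0289, 0.2537]
orientation: [3.137, 0.174, -0.0]
wrist_force: [0.0, -0.9, 0.4]
opening: 0.618
```

Emit:
move_arm([
  [0.24,-0.945,0],
  [0.24,-0.945,0],
  [0.24,-0.945,0],
  [0,0,0],
  [0,0,0.5],
  [0,0,0.5],
  [0,0,0],
  [0,0,0],
], spin=[0,0,0,0,0,0,0,0])

```text
t: 15.12
tool_pos: [0.6398, 0.099, 0.2267]
orientation: [3.136, 0.172, -0.006]
wrist_force: [-0.1, -0.6, 0.3]
opening: 0.615
```

```bash
python3 - <<'E'
from h import *
plan(.641,.0995,.1735)
E
```

```text
t 15.1 pos [0.6398 0.099  0.2267] yaw 6.26 tilt [-0.004 -0.001 -1.   ] open 0.615 F [-0.1 -0.6  0.3]
  spin 0.0 travel [ 0.05 -0.02  2.13]
```

Emit:
move_arm([
  [0.05,-0.02,0.4],
  [0,0,0.5],
  [0,0,0.5],
  [0,0,0.4],
  [0,0,0.3],
  [0,0,0],
  [0,0,0],
], spin=[0,0,0,0,0,0,0])

```text
t: 15.7
tool_pos: [0.6414, 0.1008, 0.1758]
orientation: [3.137, 0.174, -0.002]
wrist_force: [0.4, -0.5, 0.8]
opening: 0.622
```

Emit:
move_arm([
  [0,0,0],
  [0,0,0],
  [0,0,0],
  [0,0,0],
  [0,0,0],
  [0,0,0],
], spin=[0,0,0,0,0,0], jaw=0)

```text
t: 16.2
tool_pos: [0.642, 0.1009, 0.1776]
orientation: [-3.137, -0.174, -0.004]
wrist_force: [0.6, -0.3, 5.1]
opening: 0.411
```

Emit:
move_arm([
  [0,0,-0.28],
  [0,0,-0.28],
  [0,0,0],
  [0,0,0],
], spin=[0,0,0,0])

```text
t: 16.53
tool_pos: [0.6416, 0.1008, 0.1906]
orientation: [3.137, 0.174, 0.0]
wrist_force: [0.2, -0.9, -1.5]
opening: 0.408
```

Emit:
move_arm([
  [-0.4,0,0],
  [-0.4,0,0],
  [-0.5,0,0],
  [-0.5,0,0],
  [-0.6,0,0],
  [-0.5,0.9,-0.7],
  [-0.5,0.9,-0.7],
  [-0.5,0.9,-0.7],
], spin=[0,0,0,0,0,0,0,0])

```text
t: 17.2
tool_pos: [0.5511, 0.0224, 0.2427]
orientation: [-3.137, -0.176, 0.003]
wrist_force: [1.1, 0.4, -1.9]
opening: 0.411
```

Emit:
move_arm([
  [-0.4,0.95,-0.7],
  [-0.4,0.95,-0.7],
  [-0.4,0.95,0],
  [-0.4,0.95,0],
  [-0.4,0.95,0],
  [-0.4,0.95,0],
  [-0.4,0.95,0],
  [-0.4,0.95,0],
], spin=[0,0,0,0,0,0,0,0])

```text
t: 17.87
tool_pos: [0.4929, -0.1758, 0.2774]
orientation: [-3.136, -0.174, 0.001]
wrist_force: [0.7, 0.1, -2.6]
opening: 0.411
```

Emit:
move_arm([
  [-0.4,0.95,0],
  [-0.4,0.95,0],
  [-0.4,0.95,0],
  [-0.4,0.95,0],
  [-0.4,0.95,0],
  [0,0,0],
  [0,0,0],
  [0,0,0],
], spin=[0,0,0,0,0,0,0,0])

```text
t: 18.53
tool_pos: [0.457, -0.2979, 0.2775]
orientation: [-3.136, -0.174, 0.001]
wrist_force: [-0.3, 0.2, -1.2]
opening: 0.412
```

```bash
cat >> h.py <<'E'
def gripview(name,off=.138,crop=(190,330,190,360),S=4):
    im=grab('wrist'); s,R,w=pose(); T=s['tool_pos']; r0,r1,c0,c1=crop
    f=cv2.resize(im['frame'][r0:r1,c0:c1][:,:,::-1],None,fx=S,fy=S,interpolation=2)
    pt=lambda p: tuple(int(round(x)) for x in ((p-np.array([c0,r0])+.5)*S))
    W=lambda x,y,zp: T+R@np.array([x,y,0])+np.array([0,0,-off+zp])
    for a,b in [(1,1),(1,-1),(-1,-1),(-1,1)]: cv2.circle(f,pt(proj(im,W(.006*a,.018*b,.102))),3,(0,255,0),-1)
    for z,r,col in [(.036,.017,(255,0,0)),(.0,.0085,(0,0,255))]:
        for q in np.linspace(0,2*np.pi,60): cv2.circle(f,pt(proj(im,W(r*np.cos(q),r*np.sin(q),z))),1,col,-1)
    cv2.imwrite('pics/'+name+'.png',f); return im
E
python3 - <<'E'
from h import *
plan(.46,-.3,.28)
gripview('z6',.14)
E
```

```text
t 18.5 pos [ 0.457  -0.2979  0.2775] yaw 6.34 tilt [-0.     0.001 -1.   ] open 0.412 F [-0.3  0.2 -1.2]
  spin 0.0 travel [ 0.11  0.1  -0.1 ]
```

View pics/z6.png

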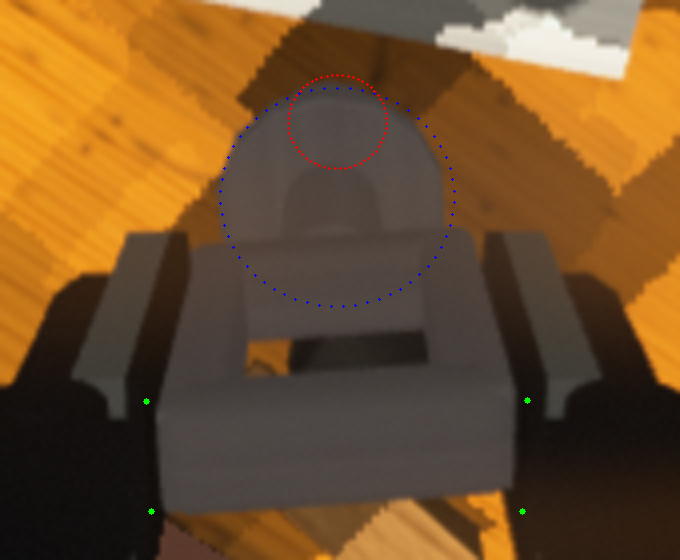

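The handle spans rows 378–500 and the collar is shifted about 6 px left, so the pin is off by about +0.4 mm in x and −0.7 mm in tool y, and hangs slightly lower than the first.

Emit:
move_arm([
  [0.9,-0.22,0],
  [0.9,-0.22,0],
  [0.9,-0.22,0],
  [0.9,-0.22,0],
  [0.9,-0.22,0.5],
  [0.9,-0.22,0.7],
  [0,0,1],
  [0,0,1],
], spin=[0,0,0,0,0,0,0,0])

```text
t: 19.25
tool_pos: [0.5891, -0.2484, 0.1971]
orientation: [3.136, 0.179, 0.002]
wrist_force: [0.3, -0.5, -2.3]
opening: 0.411
```

Emit:
move_arm([
  [0,0,0],
  [0,0,0],
  [0,0,0],
], spin=[0,0,0])

```text
t: 19.5
tool_pos: [0.5881, -0.2503, 0.1999]
orientation: [3.136, 0.175, 0.003]
wrist_force: [0.3, -0.0, -1.0]
opening: 0.408
```

```bash
python3 - <<'E'
from h import *
plan(.5882,-.2495,.146)
E
```

```text
t 19.5 pos [ 0.5881 -0.2503  0.1999] yaw 6.38 tilt [ 0.002 -0.001 -1.   ] open 0.408 F [ 0.3 -0.  -1. ]
  spin 0.0 travel [ 0.01 -0.03  2.16]
```

Emit:
move_arm([
  [0,-0.03,0.4],
  [0,0,0.4],
  [0,0,0.3],
  [0,0,0.3],
  [0,0,0.2],
  [0,0,0.2],
  [0,0,0.2],
  [0,0,0],
], spin=[0,0,0,0,0,0,0,0])

```text
t: 20.17
tool_pos: [0.5874, -0.2498, 0.1467]
orientation: [-3.136, -0.174, 0.001]
wrist_force: [3.2, 0.7, -3.8]
opening: 0.415
```

Emit:
move_arm([
  [0,0,0.08],
  [0,0,0.08],
  [0,0,0],
  [0,0,0],
], spin=[0,0,0,0])

```text
t: 20.5
tool_pos: [0.5878, -0.2499, 0.1454]
orientation: [3.136, 0.174, 0.002]
wrist_force: [-1.3, 2.2, 4.8]
opening: 0.41
```

Emit:
move_arm([
  [0,0,0],
  [0,0,0],
  [0,0,0],
  [0,0,0],
  [0,0,-0.6],
  [0,0,-1],
  [0,0,-1],
  [0,0,-1],
], spin=[0,0,0,0,0,0,0,0], jaw=0.62)

```text
t: 21.17
tool_pos: [0.5873, -0.2498, 0.2345]
orientation: [-3.136, -0.174, 0.001]
wrist_force: [1.1, -0.6, -0.3]
opening: 0.62
```

```bash
python3 - <<'E'
from h import *
plan(.634,.1672,.255)
im=grab('wrist','tmp')
E
```

```text
t 21.2 pos [ 0.5873 -0.2498  0.2345] yaw 6.34 tilt [-0.001  0.    -1.   ] open 0.620 F [ 1.1 -0.6 -0.3]
  spin 0.0 travel [  3.7  -16.37  -0.82]
```

Emit:
move_arm([
  [0.22,-0.963,-0.4],
  [0.22,-0.963,-0.4],
  [0.22,-0.963,0],
  [0.22,-0.963,0],
  [0.22,-0.963,0],
  [0.22,-0.963,0],
  [0.22,-0.963,0],
  [0.22,-0.963,0],
], spin=[0,0,0,0,0,0,0,0])

```text
t: 21.88
tool_pos: [0.6099, -0.0524, 0.2536]
orientation: [3.137, 0.174, -0.0]
wrist_force: [-0.1, 0.2, -0.5]
opening: 0.622
```

Emit:
move_arm([
  [0.22,-0.963,0],
  [0.22,-0.963,0],
  [0.22,-0.963,0],
  [0.22,-0.963,0],
  [0.22,-0.963,0],
  [0.22,-0.963,0],
  [0.22,-0.963,0],
  [0.22,-0.963,0],
], spin=[0,0,0,0,0,0,0,0])

```text
t: 22.55
tool_pos: [0.6323, 0.144, 0.2535]
orientation: [3.137, 0.174, -0.0]
wrist_force: [0.6, -0.3, -0.4]
opening: 0.622
```

Emit:
move_arm([
  [0.2,-0.963,0],
  [0,0,0],
  [0,0,0.5],
  [0,0,0.5],
  [0,0,0],
  [0,0,0],
], spin=[0,0,0,0,0,0])

```text
t: 23.05
tool_pos: [0.6342, 0.1661, 0.2266]
orientation: [3.136, 0.172, -0.006]
wrist_force: [-0.2, -0.3, 0.5]
opening: 0.622
```

```bash
python3 - <<'E'
from h import *
plan(.634,.1672,.1735)
E
```

```text
t 23.1 pos [0.6342 0.1661 0.2266] yaw 6.27 tilt [-0.004 -0.001 -1.   ] open 0.622 F [-0.2 -0.3  0.5]
  spin 0.0 travel [-0.   -0.05  2.13]
```

Emit:
move_arm([
  [0,0,0.4],
  [0,0,0.5],
  [0,0,0.5],
  [0,0,0.4],
  [0,0,0.3],
  [0,0,0],
  [0,0,0],
], spin=[0,0,0,0,0,0,0])

```text
t: 23.63
tool_pos: [0.6345, 0.1672, 0.1757]
orientation: [3.137, 0.174, -0.002]
wrist_force: [0.2, 0.2, -0.2]
opening: 0.618
```

Emit:
move_arm([
  [0,0,0],
  [0,0,0],
  [0,0,0],
  [0,0,0],
  [0,0,0],
  [0,0,0],
], spin=[0,0,0,0,0,0], jaw=0)

```text
t: 24.13
tool_pos: [0.6351, 0.1674, 0.1775]
orientation: [-3.136, -0.174, -0.003]
wrist_force: [0.9, 1.6, 5.4]
opening: 0.413
```

Emit:
move_arm([
  [0,0,-0.28],
  [0,0,-0.28],
  [0,0,0],
  [0,0,0],
], spin=[0,0,0,0])

```text
t: 24.47
tool_pos: [0.6347, 0.1672, 0.1906]
orientation: [3.137, 0.174, 0.0]
wrist_force: [0.3, 0.1, -2.5]
opening: 0.412
```

Emit:
move_arm([
  [-0.4,0,0],
  [-0.4,0,0],
  [-0.5,0,0],
  [-0.5,0,0],
  [-0.6,0,0],
  [-0.35,0.94,-0.7],
  [-0.35,0.94,-0.7],
  [-0.35,0.94,-0.7],
], spin=[0,0,0,0,0,0,0,0])

```text
t: 25.13
tool_pos: [0.5558, 0.0871, 0.2427]
orientation: [3.136, 0.176, -0.003]
wrist_force: [1.5, -1.1, -1.9]
opening: 0.412
```

Emit:
move_arm([
  [-0.35,0.94,-0.7],
  [-0.35,0.94,-0.7],
  [-0.35,0.94,0],
  [-0.35,0.94,0],
  [-0.35,0.94,0],
  [-0.35,0.94,0],
  [-0.35,0.94,0],
  [-0.35,0.94,0],
], spin=[0,0,0,0,0,0,0,0])

```text
t: 25.8
tool_pos: [0.5073, -0.108, 0.2774]
orientation: [-3.137, -0.174, 0.001]
wrist_force: [-0.3, 0.8, -1.9]
opening: 0.409
```

Emit:
move_arm([
  [-0.35,0.94,0],
  [-0.35,0.94,0],
  [-0.35,0.94,0],
  [-0.35,0.94,0],
  [-0.35,0.94,0],
  [0,0,0],
  [0,0,0],
  [0,0,0],
], spin=[0,0,0,0,0,0,0,0])

```text
t: 26.47
tool_pos: [0.4774, -0.2282, 0.2775]
orientation: [-3.136, -0.174, 0.001]
wrist_force: [-0.6, 0.3, -1.7]
opening: 0.413
```

```bash
python3 - <<'E'
from h import *
plan(.479,-.2394,.2)
gripview('z7',.142,(0,330,150,420),1.8)
gripview('tmp',.142)
im=cv2.imread('pics/tmp.png')
a=cv2.imread('pics/z7.png')
o=np.zeros((max(a.shape[0],430),800,3),np.uint8); o[:a.shape[0],:a.shape[1]]=a; b=cv2.resize(im,(800-a.shape[1],int(im.shape[0]*(800-a.shape[1])/im.shape[1])));o[:b.shape[0],a.shape[1]:]=b
# use 1x overview + 2.4x closeup
cv2.imwrite('pics/z7.png',o)
E
```

```text
t 26.5 pos [ 0.4774 -0.2282  0.2775] yaw 6.34 tilt [-0.001  0.001 -1.   ] open 0.413 F [-0.6  0.3 -1.7]
  spin 0.0 travel [0.01 0.45 3.1 ]
```

View pics/z7.png

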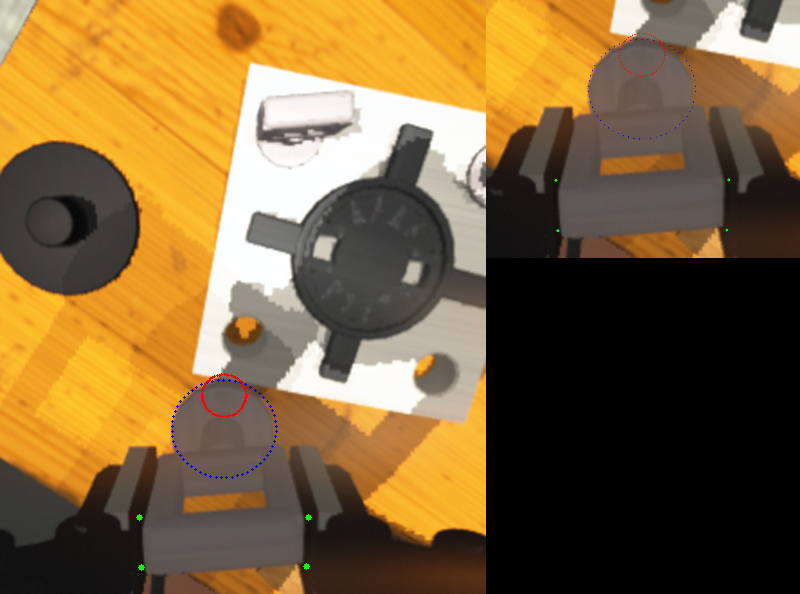

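Good: the collar matches the TCP prediction, so the offset is about 0. Pin 2 stands in the far-left socket, and the third will go in the near-left one.

Emit:
move_arm([
  [0.01,0.45,0],
  [0,0,0.8],
  [0,0,0.8],
  [0,0,0.8],
  [0,0,0.6],
  [0,0,0],
  [0,0,0],
  [0,0,0],
], spin=[0,0,0,0,0,0,0,0])

```text
t: 27.23
tool_pos: [0.4795, -0.24, 0.2043]
orientation: [3.135, 0.174, 0.003]
wrist_force: [-0.4, -0.0, -2.3]
opening: 0.414
```

```bash
python3 - <<'E'
from h import *
plan(.479,-.2396,.146)
E
```

```text
t 27.2 pos [ 0.4795 -0.24    0.2043] yaw 6.37 tilt [ 0.002 -0.001 -1.   ] open 0.414 F [-0.4 -0.  -2.3]
  spin 0.0 travel [-0.02 -0.02  2.33]
```

Emit:
move_arm([
  [-0.02,-0.02,0.4],
  [0,0,0.4],
  [0,0,0.4],
  [0,0,0.4],
  [0,0,0.3],
  [0,0,0.2],
  [0,0,0.2],
  [0,0,0],
], spin=[0,0,0,0,0,0,0,0])

```text
t: 27.9
tool_pos: [0.4786, -0.2393, 0.1455]
orientation: [3.137, 0.174, 0.0]
wrist_force: [0.7, -0.4, -1.7]
opening: 0.41
```

Emit:
move_arm([
  [0,0,0.08],
  [0,0,0.08],
  [0,0,0],
  [0,0,0],
], spin=[0,0,0,0])

```text
t: 28.23
tool_pos: [0.479, -0.2394, 0.1452]
orientation: [3.136, 0.174, 0.003]
wrist_force: [-8.8, 7.1, 20.8]
opening: 0.413
```

Emit:
move_arm([
  [0,0,0],
  [0,0,0],
  [0,0,0],
  [0,0,0],
  [0,0,-0.6],
  [0,0,-1],
  [0,0,-1],
  [0,0,-1],
], spin=[0,0,0,0,0,0,0,0], jaw=0.62)

```text
t: 28.9
tool_pos: [0.4781, -0.2392, 0.2319]
orientation: [-3.136, -0.174, 0.002]
wrist_force: [-0.6, -0.5, 1.2]
opening: 0.616
```

Emit:
move_arm([
  [-0.4,0.6,-0.6],
  [-0.4,0.6,-0.6],
  [-0.4,0.6,-0.6],
  [0,0,0],
  [0,0,0],
], spin=[0,0,0,0,0])

```text
t: 29.32
tool_pos: [0.4535, -0.2878, 0.2767]
orientation: [3.136, 0.171, 0.001]
wrist_force: [0.2, 0.7, -0.1]
opening: 0.621
```

```bash
python3 - <<'E'
from h import *
plan(.46,-.3,.28); im=grab('wrist')
f=im['frame']; np.save('w8.npy',f)
cv2.imwrite('pics/w8.png',cv2.resize(f[:260,130:460][:,:,::-1],None,fx=2.4,fy=2.3,interpolation=2))
E
```

```text
t 29.3 pos [ 0.4535 -0.2878  0.2767] yaw 6.26 tilt [ 0.001 -0.001 -1.   ] open 0.621 F [ 0.2  0.7 -0.1]
  spin 0.0 travel [ 0.21  0.51 -0.13]
```

View pics/w8.png

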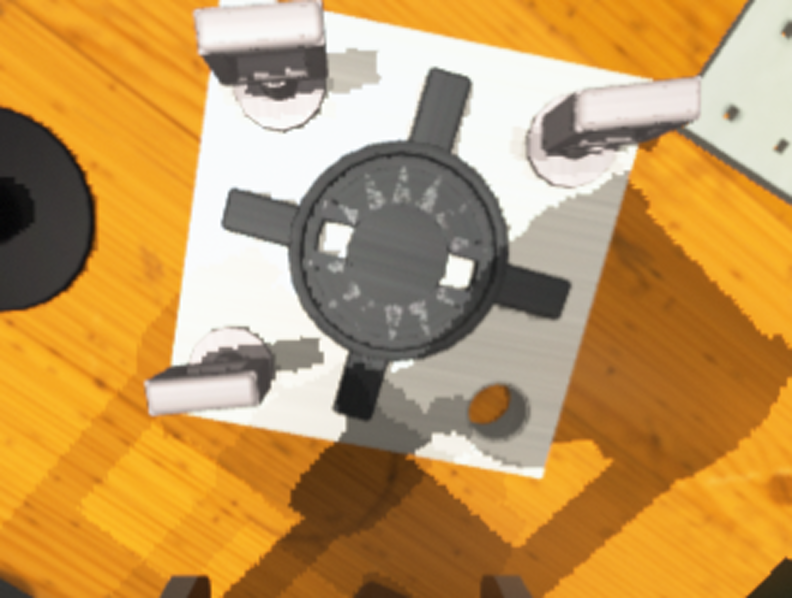

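All three pins stand seated in their sockets. The ring holes are at (336,240) and (459,271) in this crop, and the ring's rim is centred around (398,250).

```bash
python3 - <<'E'
from h import *
im=grab('wrist'); f=im['frame'].astype(int)
print('rim c',onplane(im,130+398/2.4,250/2.3,.051).round(4))
m=(f.min(2)>150).astype(np.uint8); n,l,st,c=cv2.connectedComponentsWithStats(m)
H=[]
for i in range(1,n):
    if 20<st[i,4]<400 and abs(c[i][1]-110)<25 and abs(c[i][0]-296)<45: print(st[i],c[i]); H.append(c[i])
for z in (.046,.037):
  Q=[onplane(im,*h,z) for h in H]
  if len(Q)==2:
    d=Q[0]-Q[1]; print(np.mean(Q,0).round(4),np.linalg.norm(d),'yaw of y axis dir',np.degrees(np.arctan2(d[1],d[0])))
Q=[onplane(im,130+u/2.4,v/2.3,.05) for u,v in [(229,210),(562,293),(446,75),(360,415)]]
for a,b in((0,1),(2,3)): d=Q[a]-Q[b];print('tabs',np.linalg.norm(d),np.degrees(np.arctan2(d[1],d[0])))
plan(.658,-.033,.26)
E
```

```text
rim c [ 0.5303 -0.2978  0.051 ]
[264  97  14  15 159] [270.6918239  103.37735849]
[315 111  14  14 141] [321.59574468 117.87943262]
[ 0.5287 -0.2988  0.046 ] 0.04743579166883987 yaw of y axis dir 81.0935105797268
[ 0.5289 -0.2993  0.037 ] 0.048859767564760355 yaw of y axis dir 81.09351057972674
tabs 0.12655229753830435 82.3640925838494
tabs 0.1274471597304497 -6.8467670794696405
t 29.4 pos [ 0.4536 -0.2867  0.2751] yaw 6.36 tilt [-0.001  0.001 -1.   ] open 0.621 F [-0.  -0.2 -0.8]
  spin 0.0 travel [ 9.25 -9.18  0.6 ]
```

Emit:
move_arm([
  [0.93,-0.91,0],
  [0.93,-0.91,0],
  [0.93,-0.91,0],
  [0.93,-0.91,0],
  [0.93,-0.91,0],
  [0.93,-0.91,0],
  [0.93,-0.91,0],
  [0.93,-0.91,0],
], spin=[0,0,0,0,0,0,0,0])

```text
t: 30.08
tool_pos: [0.619, -0.0832, 0.2748]
orientation: [-3.136, -0.176, 0.004]
wrist_force: [0.1, -0.6, -0.2]
opening: 0.619
```

Emit:
move_arm([
  [0.93,-0.91,0],
  [0.93,-0.91,0.4],
  [0,0,0.7],
  [0,0,0.7],
  [0,0,0],
  [0,0,0],
  [0,0,0],
], spin=[0,0,0,0,0,0,0])

```text
t: 30.67
tool_pos: [0.6595, -0.0353, 0.232]
orientation: [3.137, 0.174, 0.001]
wrist_force: [-0.8, 0.2, 0.2]
opening: 0.619
```

```bash
python3 - <<'E'
from h import *
plan(.659,-.0345,.174)
E
```

```text
t 30.7 pos [ 0.6595 -0.0353  0.232 ] yaw 6.35 tilt [ 0. -0. -1.] open 0.619 F [-0.8  0.2  0.2]
  spin 0.0 travel [-0.02 -0.03  2.32]
```

Emit:
move_arm([
  [0,-0.03,0.5],
  [0,0,0.5],
  [0,0,0.5],
  [0,0,0.5],
  [0,0,0.3],
  [0,0,0],
  [0,0,0],
], spin=[0,0,0,0,0,0,0])

```text
t: 31.25
tool_pos: [0.6592, -0.0348, 0.1731]
orientation: [-3.137, -0.174, 0.002]
wrist_force: [0.7, -0.9, 0.1]
opening: 0.621
```

Emit:
move_arm([
  [0,0,0],
  [0,0,0],
  [0,0,0],
  [0,0,0],
  [0,0,0],
  [0,0,0],
], spin=[0,0,0,0,0,0], jaw=0)

```text
t: 31.75
tool_pos: [0.6599, -0.0348, 0.1751]
orientation: [3.136, 0.174, 0.004]
wrist_force: [1.7, -0.4, 5.8]
opening: 0.416
```

Emit:
move_arm([
  [0,0,-0.28],
  [0,0,-0.28],
  [0,0,0],
  [0,0,0],
], spin=[0,0,0,0])

```text
t: 32.08
tool_pos: [0.6594, -0.0348, 0.1881]
orientation: [3.137, 0.174, 0.0]
wrist_force: [-0.5, -0.7, -1.2]
opening: 0.415
```

Emit:
move_arm([
  [-0.4,0,0],
  [-0.4,0,0],
  [-0.5,0,0],
  [-0.5,0,0],
  [-0.6,0,0],
  [-0.3,0.3,-0.8],
  [-0.5,0.5,-0.8],
  [-0.7,0.96,-0.7],
], spin=[0,0,0,0,0,0,0,0])

```text
t: 32.75
tool_pos: [0.567, -0.088, 0.2457]
orientation: [-3.136, -0.178, 0.001]
wrist_force: [0.8, -0.0, -1.5]
opening: 0.412
```

Emit:
move_arm([
  [-0.7,0.96,-0.7],
  [-0.7,0.96,-0.7],
  [-0.7,0.96,0],
  [-0.7,0.96,0],
  [-0.7,0.96,0],
  [-0.7,0.96,0],
  [-0.7,0.96,0],
  [-0.6,0.96,0],
], spin=[0,0,0,0,0,0,0,0])

```text
t: 33.42
tool_pos: [0.4507, -0.2963, 0.28]
orientation: [-3.136, -0.174, 0.001]
wrist_force: [0.7, 0.1, -1.5]
opening: 0.412
```

Emit:
move_arm([
  [0,0,0],
  [0,0,0],
  [0,0,0],
  [0,0,0],
  [0,0,0],
], spin=[4.85,4.85,4.85,0,0])

```text
t: 33.83
tool_pos: [0.4518, -0.2952, 0.28]
orientation: [-3.133, 0.221, 0.001]
wrist_force: [0.7, 0.2, -1.5]
opening: 0.41
```

```bash
python3 - <<'E'
from h import *
im=grab('wrist'); s,R,w=pose(); T=s['tool_pos']; plan(.529,-.299,.22)
r0,r1,c0,c1=40,330,150,430;S=2
f=cv2.resize(im['frame'][r0:r1,c0:c1][:,:,::-1],None,fx=S,fy=S,interpolation=2)
pt=lambda p: tuple(int(round(x)) for x in ((p-np.array([c0,r0])+.5)*S))
W=lambda x,y,zp: T+R@np.array([x,y,0])+np.array([0,0,-.139+zp])
for a in(1,-1):
  for b in(1,-1):
    cv2.circle(f,pt(proj(im,W(.006*a,.018*b,.102))),2,(0,255,0),-1)
    cv2.circle(f,pt(proj(im,W(.007*a,.032*b,.023))),2,(255,0,0),-1)
cv2.imwrite('pics/z9.png',f)
E
```

```text
t 33.9 pos [ 0.4519 -0.2951  0.2801] yaw -8.05 tilt [-0.  0. -1.] open 0.416 F [ 0.1  0.  -2.1]
  spin 0.0 travel [ 3.08 -0.28  2.4 ]
```

View pics/z9.png

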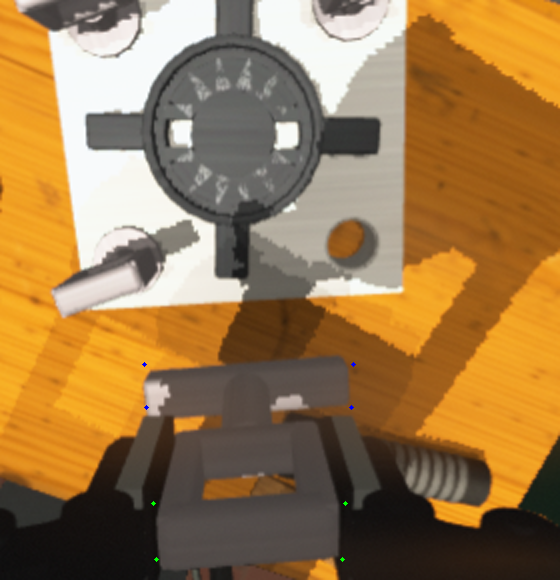

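The held spanner's crossbar runs (145,374)–(343,358), so it is turned about +4.5° in the grip and sits about 0.9 mm to the left. The ring holes are level at (181,134) and (287,135). I'll correct the spin by about 5° and move over the ring.

Emit:
move_arm([
  [0,0,0],
  [0,0,0],
  [0,0,0],
], spin=[5.1,0,0])

```text
t: 34.13
tool_pos: [0.452, -0.2952, 0.2803]
orientation: [-3.121, 0.358, 0.0]
wrist_force: [-0.2, -0.4, -2.8]
opening: 0.416
```

```bash
python3 - <<'E'
from h import *
im=grab('wrist'); f=im['frame'].astype(int); plan(.5288,-.2999,.2)
m=(f.min(2)>150).astype(np.uint8); n,l,st,c=cv2.connectedComponentsWithStats(m); H=[]
for i in range(1,n):
    if 20<st[i,4]<400 and 60<c[i][1]<150 and 200<c[i][0]<340: print(st[i],c[i]); H.append(c[i])
if len(H)==2:
  Q=[onplane(im,*h,.044) for h in H]; d=Q[0]-Q[1]; print(np.mean(Q,0).round(4),np.linalg.norm(d),np.degrees(np.arctan2(d[1],d[0]))-90)
# crossbar edge direction: grey bar rows, print edge rows by column
g=cv2.cvtColor(im['frame'],cv2.COLOR_RGB2GRAY).astype(float); gy=cv2.Sobel(cv2.GaussianBlur(g,(3,3),0),cv2.CV_64F,0,1)
for x in range(226,324,8): 
    col=gy[210:260,x]; print(x,210+col.argmin(),210+col.argmax(),end=' | ')
E
```

```text
t 34.2 pos [ 0.452  -0.2952  0.2803] yaw -13.10 tilt [-0. -0. -1.] open 0.410 F [-0.8  0.2 -2.3]
  spin 0.0 travel [ 3.04 -0.51  3.21]
[270  81   7   9  32] [272.71875  84.46875]
[280 100  12  14 149] [285.42281879 106.12080537]
[228 103  12  14 139] [233.41007194 109.97122302]
226 247 230 | 234 224 233 | 242 255 248 | 250 254 248 | 258 222 247 | 266 229 221 | 274 252 220 | 282 230 220 | 290 244 237 | 298 244 235 | 306 244 241 | 314 245 222 | 322 245 223 |
```

```bash
python3 - <<'E'
from h import *
im=grab('wrist'); Q=[onplane(im,*h,.044) for h in [(285.4,106.1),(233.4,110.0)]]; d=Q[1]-Q[0]; print(np.mean(Q,0).round(4),np.linalg.norm(d),np.degrees(np.arctan2(d[1],d[0]))-90)
E
```

```text
[ 0.5289 -0.2995  0.044 ] 0.047635890805332544 -9.03646405463411
```

Emit:
move_arm([
  [0.76,-0.13,0],
  [0.76,-0.13,0],
  [0.76,-0.13,0],
  [0.76,-0.13,0.5],
  [0,0,0.9],
  [0,0,0.9],
  [0,0,0.5],
  [0,0,0],
], spin=[0,0,0,0,0,0,0,0])

```text
t: 34.9
tool_pos: [0.5278, -0.2994, 0.2064]
orientation: [-3.118, 0.362, 0.01]
wrist_force: [-0.2, -0.1, -2.0]
opening: 0.413
```

Emit:
move_arm([
  [0,0,0],
  [0,0,0],
], spin=[0,0])

```text
t: 35.07
tool_pos: [0.5293, -0.3005, 0.2123]
orientation: [3.119, -0.363, 0.004]
wrist_force: [0.7, -0.1, -1.6]
opening: 0.413
```

```bash
python3 - <<'E'
from h import *
plan(.5288,-.2999,.177)
E
```

```text
t 35.1 pos [ 0.5293 -0.3005  0.2123] yaw -13.28 tilt [ 0.002 -0.002 -1.   ] open 0.413 F [ 0.7 -0.1 -1.6]
  spin 0.0 travel [-0.02 -0.02  1.41]
```

Emit:
move_arm([
  [0,0,0.3],
  [0,0,0.3],
  [0,0,0.2],
  [0,0,0.15],
  [0,0,0.15],
  [0,0,0],
  [0,0,0],
], spin=[0,0,0,0,0,0,0])

```text
t: 35.65
tool_pos: [0.5289, -0.3001, 0.1828]
orientation: [-3.12, 0.364, 0.0]
wrist_force: [-0.5, 0.2, -2.1]
opening: 0.413
```

Emit:
move_arm([
  [0,0,0.1],
  [0,0,0.1],
  [0,0,0],
  [0,0,0],
], spin=[0,0,0,0])

```text
t: 35.98
tool_pos: [0.529, -0.3001, 0.1778]
orientation: [3.12, -0.364, 0.001]
wrist_force: [2.1, -0.1, -2.8]
opening: 0.412
```

Emit:
move_arm([
  [0,0,0.08],
  [0,0,0.08],
  [0,0,0],
  [0,0,0],
], spin=[0,0,0,0])

```text
t: 36.32
tool_pos: [0.529, -0.3002, 0.174]
orientation: [3.12, -0.364, 0.001]
wrist_force: [1.5, -0.3, -1.2]
opening: 0.414
```

Emit:
move_arm([
  [0,0,0.06],
  [0,0,0.06],
  [0,0,0],
  [0,0,0],
], spin=[0,0,0,0])

```text
t: 36.65
tool_pos: [0.5295, -0.3003, 0.1738]
orientation: [3.119, -0.363, 0.004]
wrist_force: [-1.7, 3.5, 11.4]
opening: 0.412
```

Emit:
move_arm([
  [0,0,-0.04],
  [0,0,0],
  [0,0,0],
  [0,0,0],
  [0,0,0],
  [0,0,0],
  [0,0,0],
  [0,0,0],
], spin=[0,5,5,5,5,5,5,5])

```text
t: 37.32
tool_pos: [0.5293, -0.3011, 0.1739]
orientation: [2.862, -1.291, 0.006]
wrist_force: [0.6, -2.9, 5.6]
opening: 0.412
```

```bash
python3 - <<'E'
from h import *
plan(.529,-.3,.174);print(ctrl.read_state()['moment'])
E
```

```text
t 37.3 pos [ 0.5293 -0.3011  0.1739] yaw -48.55 tilt [ 0.003 -0.003 -1.   ] open 0.412 F [ 0.6 -2.9  5.6]
  spin 0.0 travel [-0.04 -0.02 -0.01]
[-0.65141326  0.02495846  0.15504493]
```

Emit:
move_arm([
  [0,0,0],
  [0,0,0],
  [0,0,0],
  [0,0,0],
], spin=[3,3,0,0])

```text
t: 37.65
tool_pos: [0.5292, -0.3011, 0.1738]
orientation: [2.793, -1.434, 0.005]
wrist_force: [0.5, -2.3, 6.2]
opening: 0.415
```

```bash
python3 - <<'E'
from h import *
plan(.529,-.3,.174);print(ctrl.read_state()['moment'])
E
```

```text
t 37.6 pos [ 0.5292 -0.3011  0.1738] yaw -54.33 tilt [ 0.002 -0.003 -1.   ] open 0.415 F [ 0.5 -2.3  6.2]
  spin 0.0 travel [-0.04 -0.02 -0.01]
[-5.43315892e-01  1.53509829e-01  3.77061915e-04]
```

Emit:
move_arm([
  [0,0,0],
  [0,0,0],
  [0,0,0],
  [0,0,0],
], spin=[2,2,0,0])

```text
t: 37.98
tool_pos: [0.5291, -0.3012, 0.1739]
orientation: [2.741, -1.53, 0.005]
wrist_force: [-0.5, -2.8, 5.9]
opening: 0.413
```

```bash
python3 - <<'E'
from h import *
plan(.529,-.3,.174);print(ctrl.read_state()['moment'])
E
```

```text
t 38.0 pos [ 0.5291 -0.3012  0.1739] yaw -58.33 tilt [ 0.002 -0.003 -1.   ] open 0.413 F [-0.5 -2.8  5.9]
  spin 0.0 travel [-0.04 -0.02 -0.01]
[-0.63645263  0.25673115  0.01641831]
```

Emit:
move_arm([
  [0,0,0],
  [0,0,0],
  [0,0,0],
  [0,0,0],
], spin=[2,2,0,0])

```text
t: 38.32
tool_pos: [0.529, -0.3009, 0.1738]
orientation: [2.688, -1.622, 0.004]
wrist_force: [-1.4, -1.9, 6.4]
opening: 0.412
```

```bash
python3 - <<'E'
from h import *
plan(.529,-.3,.174);print(ctrl.read_state()['moment'])
im=grab('wrist'); b=grab('top'); f=im['frame'][:,:,::-1]
t=cv2.resize(b['frame'][190:270,318:398][:,:,::-1],(240,240),interpolation=2)
sd=grab('side')['frame'][180:240,280:380][:,:,::-1]
o=np.zeros((420,800,3),np.uint8); o[:,:560]=f; o[:240,560:]=t; o[240:384,560:]=cv2.resize(sd,(240,144),interpolation=2); cv2.imwrite('pics/w10.png',o)
E
```

```text
t 38.3 pos [ 0.529  -0.3009  0.1738] yaw -62.23 tilt [ 0.001 -0.003 -1.   ] open 0.412 F [-1.4 -1.9  6.4]
  spin 0.0 travel [-0.03 -0.02 -0.01]
[-0.44566783  0.41241613  0.86460092]
```

View pics/w10.png

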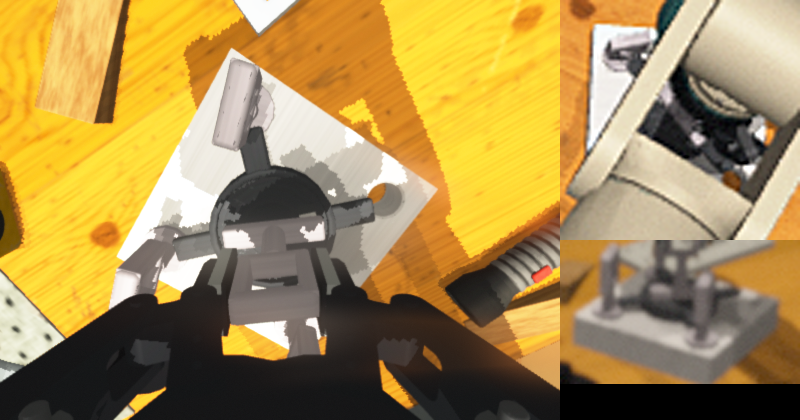

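The moment about z has risen to 0.86 N m, which means the stop. The tabs now point at the pin at (245,105) and at the empty socket (387,197). I'll check the tab angle numerically.

```bash
python3 - <<'E'
from h import *
im=grab('wrist')
for p in [(256,129),(373,207),(176,246)]:
    d=onplane(im,*p,.050)-np.array([.529,-.299,.05]); a=np.degrees(np.arctan2(d[1],d[0])); print(p,np.linalg.norm(d).round(4),a, 'ring yaw',(a+45+45)%90-45-45)
for p in [(223,240),(327,238)]: print(onplane(im,*p,.058))
c,_=ray(im,1,1);print(c)
E
```

```text
(256, 129) 0.0646 -53.90585869626234 ring yaw -53.90585869626234
(373, 207) 0.0655 -137.982754889241 ring yaw -47.982754889240994
(176, 246) 0.0634 37.03308475582747 ring yaw -52.966915244172526
[ 0.5546311  -0.28223778  0.058     ]
[ 0.49806434 -0.31349099  0.058     ]
[ 0.56119316 -0.36240363  0.24424215]
```

Emit:
move_arm([
  [0,0,0],
  [0,0,0],
  [0,0,0],
  [0,0,0],
], spin=[2,0,0,0])

```text
t: 38.85
tool_pos: [0.529, -0.3007, 0.1737]
orientation: [2.66, -1.668, 0.003]
wrist_force: [-2.0, -1.1, 7.5]
opening: 0.414
```

```bash
python3 - <<'E'
from h import *
plan(.529,-.3,.174);print(ctrl.read_state()['moment'])
E
```

```text
t 38.9 pos [ 0.529  -0.3007  0.1737] yaw -64.18 tilt [ 0.001 -0.002 -1.   ] open 0.414 F [-2.  -1.1  7.5]
  spin 0.0 travel [-0.02 -0.01 -0.01]
[-0.16711749  0.48395712  1.26821293]
```

The ring is at its stop: the tabs average −51.6° against about −50° expected, and the moment has reached 1.27 N m. I'll relieve the torque, lift out and turn back.

Emit:
move_arm([
  [0,0,0],
  [0,0,0],
  [0,0,0],
  [0,0,-0.2],
  [0,0,-0.3],
  [0,0,-0.4],
  [0,0,-0.6],
  [0,0,-0.8],
], spin=[-2.5,-2.5,0,0,0,0,0,0])

```text
t: 39.52
tool_pos: [0.5283, -0.2998, 0.229]
orientation: [-2.73, 1.554, 0.005]
wrist_force: [-0.6, 0.4, -2.4]
opening: 0.411
```

Emit:
move_arm([
  [0,0,-1],
  [0,0,-1],
  [0,0,0],
  [0,0,0],
  [0,0,0],
  [0,0,0],
  [0,0,0],
  [0,0,0],
], spin=[0,0,-7,-7,-7,-7,-7,-7])

```text
t: 40.18
tool_pos: [0.5287, -0.3, 0.28]
orientation: [3.107, -0.463, -0.0]
wrist_force: [-0.5, -0.2, -2.2]
opening: 0.414
```

Emit:
move_arm([
  [0,0,0],
  [0,0,0],
  [0,0,0],
  [0,0,0],
  [0,0,0],
  [0,0,0],
], spin=[-7,-7,-7,-2,0,0])

```text
t: 40.68
tool_pos: [0.5288, -0.3001, 0.2798]
orientation: [3.138, 0.154, -0.0]
wrist_force: [0.4, -0.6, -2.0]
opening: 0.412
```

```bash
python3 - <<'E'
from h import *
plan(.58,-.0435,.26,6.35)
im=grab('wrist','w11'); f=im['frame'].astype(int)
for p in []: pass
# tabs: dark at radius 60mm round ring centre, z=.05
g=f.max(2)
for a in range(-180,180,4):
    p=proj(im,[.529+.058*np.cos(np.radians(a)),-.299+.058*np.sin(np.radians(a)),.05]).round().astype(int)
    if 0<=p[0]<560 and 0<=p[1]<420: print(a,g[p[1],p[0]],end=' ')
E
```

```text
t 40.7 pos [ 0.5288 -0.3001  0.2798] yaw 5.60 tilt [-0. -0. -1.] open 0.412 F [ 0.4 -0.6 -2. ]
  spin -0.7 travel [ 3.17 -9.97  0.79]
-180 96 -176 98 -172 99 -168 99 -164 99 -160 160 -156 158 -152 162 -148 122 -144 117 -140 121 -136 123 -132 122 -128 124 -124 121 -120 121 -116 148 -112 252 -108 252 -104 253 -100 253 -96 253 -92 253 -88 205 -84 206 -80 206 -76 205 -72 207 -68 208 -64 205 -60 211 -56 75 -52 70 -48 75 -44 73 -40 125 -36 253 -32 254 -28 254 -24 254 -20 254 -16 254 -12 254 -8 254 -4 254 0 254 4 254 8 254 12 254 16 254 20 254 24 254 28 244 32 99 36 106 40 106 44 108 48 243 52 254 56 254 60 254 64 254 68 254 72 254 76 254 80 254 84 254 88 254 92 254 96 254 100 254 104 254 108 254 112 251 116 254 120 250 124 99 128 110 132 103 136 102 140 108 144 113 148 112 152 112 156 112 160 111 164 112 168 111 172 107 176 99
```

Emit:
move_arm([
  [0,0,0],
  [0.29,-0.9,0],
  [0.29,-0.9,0],
  [0.29,-0.9,0],
  [0.29,-0.9,0],
  [0.29,-0.9,0],
  [0.29,-0.9,0],
  [0.29,-0.9,0],
], spin=[-0.7,0,0,0,0,0,0,0])

```text
t: 41.4
tool_pos: [0.5618, -0.1368, 0.2796]
orientation: [3.137, 0.175, 0.0]
wrist_force: [0.6, 0.3, -2.0]
opening: 0.416
```

Emit:
move_arm([
  [0.29,-0.92,0],
  [0.29,-0.92,0],
  [0.29,-0.92,0],
  [0.29,-0.9,0],
  [0,0,0.8],
  [0,0,0.8],
  [0,0,0.8],
  [0,0,0.8],
], spin=[0,0,0,0,0,0,0,0])

```text
t: 42.07
tool_pos: [0.5804, -0.0435, 0.1987]
orientation: [3.136, 0.176, 0.0]
wrist_force: [0.6, 0.5, -3.2]
opening: 0.415
```

Emit:
move_arm([
  [0,0,0.3],
  [0,0,0],
  [0,0,0],
  [0,0,0],
], spin=[0,0,0,0])

```text
t: 42.4
tool_pos: [0.581, -0.044, 0.1937]
orientation: [3.136, 0.175, 0.004]
wrist_force: [0.9, 0.7, -1.4]
opening: 0.408
```

```bash
python3 - <<'E'
from h import *
plan(.6594,-.0348,.1885,6.35)
im=grab('wrist')
r0,r1,c0,c1=60,330,150,420
f=cv2.resize(im['frame'][r0:r1,c0:c1][:,:,::-1],None,fx=2.1,fy=2.1,interpolation=2); cv2.imwrite('pics/w12.png',f)
# peg end tip re-measure (brightest blob near expected)
for y,x in [(-.0357,.6292)]:
    print(proj(im,[x,y,.1365]))
E
```

```text
t 42.4 pos [ 0.581  -0.044   0.1937] yaw 6.39 tilt [ 0.003 -0.    -1.   ] open 0.408 F [ 0.9  0.7 -1.4]
  spin 0.0 travel [ 3.16 -0.02  0.21]
[266.98999389 169.9139963 ]
```

Emit:
move_arm([
  [0,0,0.2],
  [0,0,0],
  [0.3,0,0],
  [0.3,0,0],
  [0.3,0,0],
  [0.3,0,0],
  [0,0,0],
], spin=[0,0,0,0,0,0,0])

```text
t: 43.03
tool_pos: [0.6116, -0.0402, 0.1869]
orientation: [3.137, 0.176, 0.001]
wrist_force: [-0.5, -0.8, -2.2]
opening: 0.417
```

Emit:
move_arm([
  [0.3,0,0],
  [0.3,0,0],
  [0.3,0,0],
  [0,0,0],
], spin=[0,0,0,0])

```text
t: 43.37
tool_pos: [0.6334, -0.0378, 0.1867]
orientation: [3.137, 0.176, 0.001]
wrist_force: [-0.6, -0.2, -2.1]
opening: 0.41
```

Emit:
move_arm([
  [0.3,0,0],
  [0.3,0,0],
  [0.3,0,0],
  [0.15,0,0],
  [0,0,0],
  [0,0,0],
], spin=[0,0,0,0,0,0])

```text
t: 43.87
tool_pos: [0.6584, -0.0351, 0.1867]
orientation: [3.137, 0.175, -0.001]
wrist_force: [-1.2, -0.1, -2.3]
opening: 0.413
```

```bash
python3 - <<'E'
from h import *
plan(.6594,-.0348,.175,6.35)
E
```

```text
t 43.9 pos [ 0.6584 -0.0351  0.1867] yaw 6.40 tilt [-0.001 -0.    -1.   ] open 0.413 F [-1.2 -0.1 -2.3]
  spin 0.0 travel [ 0.04 -0.01  0.47]
```

No contact on the way in. I'll lower it onto the peg.

Emit:
move_arm([
  [0,0,0.15],
  [0,0,0.15],
  [0,0,0.1],
  [0,0,0.05],
  [0,0,0],
  [0,0,0],
], spin=[0,0,0,0,0,0])

```text
t: 44.37
tool_pos: [0.6586, -0.035, 0.1756]
orientation: [3.137, 0.175, 0.0]
wrist_force: [0.4, -0.1, -2.3]
opening: 0.416
```

Emit:
move_arm([
  [0,0,0.05],
  [0,0,0.05],
  [0,0,0],
  [0,0,0],
], spin=[0,0,0,0])

```text
t: 44.7
tool_pos: [0.6589, -0.035, 0.175]
orientation: [3.136, 0.175, 0.003]
wrist_force: [-4.3, -0.4, 6.4]
opening: 0.416
```

Contact at the expected height (0.175 m), so it rests on the peg. Releasing and withdrawing upwards.

Emit:
move_arm([
  [0,0,0],
  [0,0,0],
  [0,0,0],
  [0,0,0],
  [0,0,0],
  [0,0,-0.3],
  [0,0,-0.6],
  [0,0,-0.9],
], spin=[0,0,0,0,0,0,0,0], jaw=0.62)

```text
t: 45.37
tool_pos: [0.6579, -0.035, 0.2166]
orientation: [-3.136, -0.175, 0.007]
wrist_force: [0.2, 0.2, -0.4]
opening: 0.619
```

Emit:
move_arm([
  [0,0,-1],
  [0,0,-1],
  [0,0,-1],
  [-1,0,-0.5],
  [-1,0,0],
  [-1,0,0],
  [-1,0,0],
  [-1,0,0],
], spin=[0,0,0,0,0,0,0,0])

```text
t: 46.03
tool_pos: [0.5332, -0.049, 0.3062]
orientation: [3.136, 0.175, 0.001]
wrist_force: [0.5, 0.2, 0.8]
opening: 0.618
```

Emit:
move_arm([
  [0,0.8,0],
  [0,0.8,0],
  [0,0.8,0],
  [0,0.8,0],
  [0,0,0],
  [0,0,0],
  [0,0,0],
  [0,0,0],
], spin=[0,0,0,0,0,0,0,0])

```text
t: 46.7
tool_pos: [0.5434, -0.1276, 0.3059]
orientation: [-3.137, -0.177, -0.001]
wrist_force: [0.1, -0.3, 0.6]
opening: 0.621
```

```bash
python3 - <<'E'
from h import *
plan(.5,-.1,.3)
w=grab('wrist');s=grab('side')
o=np.zeros((600,800,3),np.uint8)
o[:420,:560]=w['frame'][:,:,::-1]
o[420:600,:480]=cv2.resize(s['frame'][180:270,150:390],(480,180),interpolation=2)[:,:,::-1]
t=grab('top'); o[0:400,560:800]=cv2.resize(cv2.rotate(t['frame'][130:280,170:410],0),(240,400),interpolation=2)[:,:,::-1]
cv2.imwrite('pics/fin.png',o)
E
```

```text
t 46.7 pos [ 0.5434 -0.1276  0.3059] yaw 6.45 tilt [ 0.  0. -1.] open 0.621 F [ 0.1 -0.3  0.6]
  spin 0.0 travel [-1.6  -1.29  0.24]
```

View pics/fin.png

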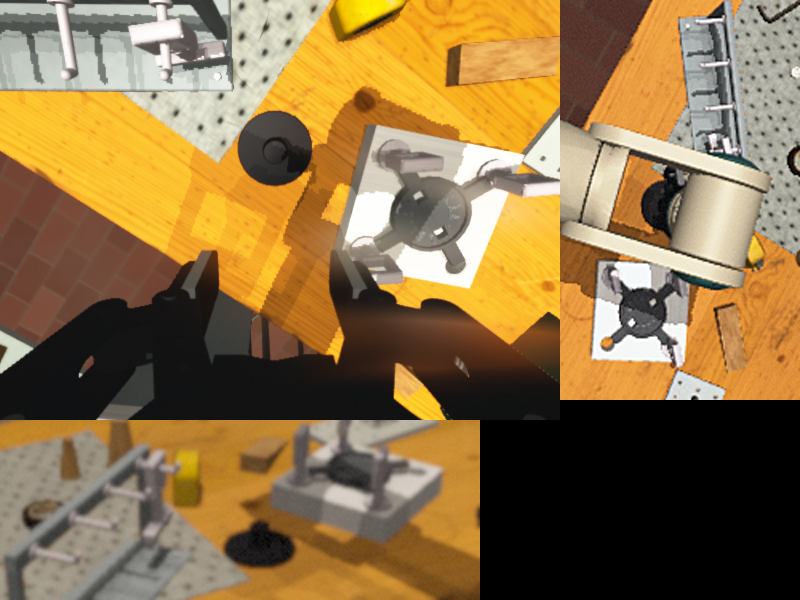

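The last picture shows the spanner hanging on its peg at (165,45), three pins in their sockets with the ring's tabs over them, and the cap flat on the bench at (275,148), off the mat and rack. Tape and wedge are in place. Handing in.

```bash
python3 -c "
from rig import ctrl
print(ctrl.sign_off())"
```

```text
the job is handed in; nothing more can be done
None
```

The job is finished and handed in at about 47 s, with no verdict reported:

- **Cap:** I lifted it off the ring and set it on the bench between the carrier and the rack. In the last picture it lies flat, clear of the mat and the rack. I did not re-measure its final position, so I can't say whether it was knocked aside along the way.
- **Pins:** All three were on the rack, and all three are now seated, each pressed down until contact at the expected height. They stand in both far sockets and the near-left one; the near-right socket is empty.
- **Ring:** I turned it clockwise with the spanner engaged until it met the stop, where the moment rose to about 1.3 N m. The tabs then measured about 45° from open, roughly 0.79 rad. One rougher reading taken while turning was less consistent, giving tab angles between −48° and −54°.
- **Spanner:** It hangs on its original peg. It touched down at the same height as when I picked it up, and the last picture shows it hanging there.
- **Bystanders:** The tape measure and wedge look undisturbed in the last picture; I did not measure them.

The only mismatch I noticed was a spanner twist of about 4.5° in the grip. I corrected for it before engaging the ring.

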